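# Put the soaps back on the ledge and set up the lit mirror

### The arm

A 6-joint arm with a two-finger parallel gripper is mounted at the origin on the work surface. World frame = base frame: x ahead of the robot, y to its left, z up, the work surface at z = 0. Lengths are in m, angles in rad, forces in N, time in s.
With the tool pointing down it reaches from about 0.25 to 0.725 m from the base axis. Payload 9.7 kg.
Tool frame: the origin (TCP) lies at the very end of the fingers, on their centre line; the grasp point (between the pads) lies 19 mm behind it; z points along the fingers, y is the direction in which the jaws open and shut (so a half turn about z gives the same grasp; the last joint's range is limited). The gripper opens to 85 mm and grips with 20 to 120 N. Pads are 22 mm wide; open, the fingers measure 114 mm over their backs; the gripper's body (76 mm by 85 mm) begins 54 mm behind the grasp point. The pads swing forward as they close: fully open they stand 13 mm farther back than shut.
Start: joints at [1.125, 0.087, 0.176, 1.66, 0, 1.571], TCP at [0.237, 0.496, 0.203] pointing down, gripper open.
Joint ranges: [-3.13, 3.13], [-0.85, 1.81], [-1.15, 1.24], [-2.2, 2.28], [-1.44, 1.52], [-3.14, 3.14]. Speed limits (rad/s): [2.22, 2.22, 2.57, 3.14, 3.14, 3.14].

### API

Orientations are given as a rotation vector (axis times angle).
In Python, from cell import manip gives the robot as it stands.
- The arm moves only by the tool apply_moves, never from a script. Its argument "rows" is a list that holds one entry, the list of rows, each a list of 5 numbers: the gripper's target within -1 to 1 (fully open at 1, half-way at 0, shut at -1), then the shift along the tool's x, y, z in mm, then the turn about the tool's z in rad. In form: [[[hand, tx, ty, tz, roll], ...]]. A call has 1 to 20 rows; each row is the pose to reach, as a shift and turn from the pose measured when the call began, along the tool's axes at that moment; what a row does not reach only later rows make up. A row lasts 1/12 s, in which the tool goes at most 41.7 mm and 7.16 degrees, less where a joint would pass 70% of its speed; a pose out of reach is approached as far as the arm can. A call with a gripper value outside its range is refused whole. The fingers move at their own pace and stop on an object; the grip force is fixed at half the most. Time passes only in rows, so rows that repeat a pose let the fingers close. It gives the time, the measured TCP pose, the force and the opening at its end, in the units of the state.
- manip.read_state(): the state, without advancing time (a new reading comes with each control period).
- manip.camera(name): name is "scene" or "side" or "wrist"; returns a dict with "frame" (480x640x3 uint8, red, green, blue), "K" (3x3 intrinsics, pixels), "R" (3x3) and "t" (3): a world point X has camera coordinates R X + t. Camera axes: x right, y down, z forward; pixel columns grow to the right and rows downward; lengths in m; the calibration is good to about 2 mm. The wrist camera is an equidistant fisheye: a pixel r from the principal point sees the ray r / f radians off the axis. A picture is of the moment at which its call begins. There is no depth.
- manip.close_job(): hands the job in, once; it reports no verdict.
Trained networks look in the newest picture that a camera, given by its name, has taken for a name from the list of things; names that differ only in an ending like _2 or _b are one class to them, and where a whole thing is asked for, a point or a joint stands for the part that bears it (a point fixed in the world has none). Each returns a list of dicts, best first, with "score" (0 to 1); they miss things now and then, are a little off and sometimes report something else, mostly with a low value. They report only what shows in the picture. A call takes as long as a camera call. They do not tell look-alikes from the thing itself.
- manip.silhouettes(camera, label): "region" (480x640 bool, what is visible of it) and "bbox" ([left, top, right, bottom] as shares, 0 to 1, of the picture: columns of its width, rows of its height, round what is visible of it).
- manip.landmark_of(camera, label): "at" ([row, column] as shares, 0 to 1, of the picture: columns of its width, rows of its height: a listed point, or the origin of a listed thing).
The state is a dict: "t": time; "joint_positions": joint angles; "joint_velocities": joint speeds; "effort": joint torques, N m; "ee_pos": TCP position; "tcp_rot": TCP orientation; "ft_force": force on the tool from outside, world axes, zero at the start; "moment": the same for the moment, N m; "gripper_width": finger opening in m.
Only numpy, scipy, OpenCV 4.12 (cv2) and the standard library are available. Lean on these libraries where they do the work, as an engineer would, in place of code of your own. Each camera call takes 0.05 s, during which the arm holds its last target.

### The job

Get this washstand ready for use: lay every soap, soap carton, soap tin, nail brush and pumice stone that is on the counter up on the narrow ledge, each resting directly on the wood, lengthwise in line with the ledge and centred on its depth. Turn the make-up mirror square to its foot, lean it back 20 degrees so that its glass looks a little upward, and push its lamp switch right over to on. Leave the cream jar and the comb where they are.

Things in the scene. Friction and masses are not known exactly. Their poses are not given: they have to be found in the camera images.
- green_soap: bar of soap, green, rounded; about 90 g. 70 x 40 x 32 mm along its own x, y, z; origin at its middle, x its long axis. Starts lying flat on the counter. May be absent
- yellow_soap: bar of soap, yellow, rounded; about 90 g. 68 x 38 x 34 mm along its own x, y, z; origin at its middle, x its long axis. Starts lying flat on the counter. May be absent
- nail_brush: nail brush, light wooden back above short white bristles; about 90 g. 70 x 38 x 32 mm along its own x, y, z; origin at its middle, x its long axis. Starts lying flat on the counter. May be absent
- pumice: grey pumice stone, rounded block; about 90 g. 70 x 40 x 34 mm along its own x, y, z; origin at its middle, x its long axis. Starts lying flat on the counter. May be absent
- soap_carton: boxed soap, blue carton with a white band; about 90 g. 70 x 38 x 34 mm along its own x, y, z; origin at its middle, x its long axis. Starts lying flat on the counter. May be absent
- soap_tin: red closed soap tin with a steel seam; about 90 g. 70 x 40 x 34 mm along its own x, y, z; origin at its middle, x its long axis. Starts lying flat on the counter. May be absent
- ledge: the narrow ledge: a fixed, solid tiled upstand with a flat brown wooden top and no rim, 46 mm deep (its x), 500 mm long (its y), 40 mm high; origin under its centre on the counter, z up. Open counter before and behind it
- ledge_top (a point): centre of the ledge's flat top, 40 mm above the counter, axes as the ledge's
- mirror_foot: fixed white rectangular foot of the lit make-up mirror, 18 mm high; origin on the counter below the swivel axis. In its frame it reaches x from -150 to +70 mm and y +-65 mm; its narrow front end with the switch looks to -x (towards the robot)
- mirror_pivot (a point): where the upright swivel axis and the level tilt axis cross, 160 mm above the counter; axes as the foot's. The head is a disc 136 mm across and 14 thick centred here, its glass facing -x at swivel 0, held at both sides by a steel fork 166 mm wide
- mirror_tab (a point): black grip tab standing on the top of the mirror's rim: 10 mm thick (its x, square to the glass), 34 wide (its y), standing 38 mm proud of the rim. This point is 92 mm from mirror_pivot along the head's own z, 14 mm below the tab's top end. Pinch it front to back and lead it round; axes are the head's
- mirror_swivel (a joint): swivel of the mirror about the vertical, rad; 0 = glass square to the foot, facing its front end; grows anticlockwise seen from above; range -1 to 1. Stiff (0.12 N m), stays where left
- mirror_tilt (a joint): tilt of the mirror head about the fork's level axis (the head's y), rad; 0 = glass upright, grows as the top goes back from the glass side so that the glass looks upward (20 degrees = 0.35); range -0.6 to 0.7. Stiff (0.15 N m), stays where left
- lamp_switch (a joint): toggle lever of the mirror's light, rad: 0 = off, leaning to the foot's front end; 1.0 = on, pushed right over towards the mirror (the foot's +x). Stays where left
- lamp_switch_tip (a point): tip of the red 50 mm toggle lever, which leans 0.5 rad to either side of upright on a grey block on the foot, 112 mm in front of the swivel axis
- cream_jar: cream jar, blue with white cap, 56 mm across, 44 high, origin under its centre. Bystander, among the things to be put away
- comb: black comb lying flat, 22 x 150 x 6 mm, origin under its centre. Bystander in front of the ledge
Things that resemble listed ones, but are neither listed nor needed, are in the scene too. There is more than one size of the soap_carton; the one meant has the size given above.

How it is judged:
At the end, for the whole second after the job is handed in: All present soaps, carton, tin, brush, pumice at rest on the ledge's top (either side down), centres within 15 mm of its middle line and 225 mm of its centre lengthwise, long axes within 0.2 rad of the ledge's; mirror within 0.09 rad of square, leaned back 0.26 to 0.44 rad; lamp switch past 0.8 rad (x of green_soap in the frame of ledge_top between -0.015 and 0.015 m and y of green_soap in the frame of ledge_top between -0.225 and 0.225 m and z of green_soap in the frame of ledge_top between 0.012 and 0.024 m and angle between the x axis of each of green_soap, yellow_soap, nail_brush, pumice, soap_carton, soap_tin and the y axis of ledge, either way round below 0.2 rad and linear speed of each of green_soap, yellow_soap, nail_brush, pumice, soap_carton, soap_tin below 0.02 m/s and x of yellow_soap in the frame of ledge_top between -0.015 and 0.015 m and y of yellow_soap in the frame of ledge_top between -0.225 and 0.225 m and z of yellow_soap in the frame of ledge_top between 0.012 and 0.024 m and x of nail_brush in the frame of ledge_top between -0.015 and 0.015 m and y of nail_brush in the frame of ledge_top between -0.225 and 0.225 m and z of nail_brush in the frame of ledge_top between 0.012 and 0.024 m and x of pumice in the frame of ledge_top between -0.015 and 0.015 m and y of pumice in the frame of ledge_top between -0.225 and 0.225 m and z of pumice in the frame of ledge_top between 0.012 and 0.024 m and x of soap_carton in the frame of ledge_top between -0.015 and 0.015 m and y of soap_carton in the frame of ledge_top between -0.225 and 0.225 m and z of soap_carton in the frame of ledge_top between 0.012 and 0.024 m and x of soap_tin in the frame of ledge_top between -0.015 and 0.015 m and y of soap_tin in the frame of ledge_top between -0.225 and 0.225 m and z of soap_tin in the frame of ledge_top between 0.012 and 0.024 m and value of joint mirror_swivel between -0.09 and 0.09 rad and value of joint mirror_tilt between 0.26 and 0.44 rad and value of joint lamp_switch above 0.8 rad); the robot touches nothing.
It fails at once if the cream jar or the comb is moved more than 40 mm (distance of any of cream_jar, comb from where it was at the start of the episode above 0.04 m).
Of green_soap, yellow_soap, nail_brush, pumice, soap_carton, soap_tin only 4 to 6 are there at a start; the rules pass over those that are not, and their reading is None.
At some moment in a run one of green_soap, yellow_soap, nail_brush, pumice, soap_carton, soap_tin may be knocked a few centimetres aside while the robot is not near it.
Once in a run the grip may slacken for a moment while it holds something.
It also fails if it takes over 210 s, if anything falls off the work surface, if the arm or the gripper's body presses on something with over 40 N, if the wrist force passes 120 N, or if a joint passes its speed limit or range.

## Working session

There is one attempt and no reset: what is moved stays moved. The work goes in short steps, Python scripts to look and compute and a tool call to move; the robot and the scene stay as the last step left them, time stands still between calls to the robot, and variables do not carry over. Pictures are saved under pics/ and viewed, and the job is handed in when it is done.

Besides the shell and the picture viewer there is one more tool, called after "Emit:" by a JSON object that holds its "op" and its "data". apply_moves: Moves the arm, as the interface text tells. Its arguments: {"type":"object","properties":{"rows":{"type":"array","items":{"type":"array","items":{"type":"array","items":{"type":"number"}}}}},"required":["rows"]}

```bash
ls -la; mkdir -p pics
cat > h.py <<'E'
import numpy as np, cv2
from cell import manip
from scipy.spatial.transform import Rotation as Rn
def snap(name,fn):
    c=manip.camera(name); cv2.imwrite('pics/'+fn,c['frame'][:,:,::-1]); return c
def ray(c,u,v):
    K,R,t=map(np.asarray,(c['K'],c['R'],c['t']))
    d=np.linalg.inv(K)@np.array([u,v,1.0]); return -R.T@t, R.T@d
def onplane(c,u,v,z):
    o,d=ray(c,u,v); return o+d*((z-o[2])/d[2])
def proj(c,X):
    K,R,t=map(np.asarray,(c['K'],c['R'],c['t'])); p=K@(R@np.asarray(X,float)+t); return p[:2]/p[2]
def wray(c,u,v):
    K,R,t=map(np.asarray,(c['K'],c['R'],c['t']))
    x=(u-K[0,2])/K[0,0]; y=(v-K[1,2])/K[1,1]; r=np.hypot(x,y)
    d=np.array([x/r*np.sin(r),y/r*np.sin(r),np.cos(r)]) if r>1e-9 else np.array([0,0,1.])
    return -R.T@t, R.T@d
def wplane(c,u,v,z):
    o,d=wray(c,u,v); return o+d*((z-o[2])/d[2])
E
python3 - <<'E'
from h import *
for n in ['scene','side','wrist']:
    c=snap(n,n+'0.png'); print(n,c['K'],np.round(c['R'],3).tolist(),np.round(-c['R'].T@c['t'],3))
s=manip.read_state(); print(s)
E
```

```text
total 12
drwxr-xr-x  3 agent agent 4096 Dec  7 04:28 .
drwxr-xr-x 23 root  root  4096 Dec  7 04:28 ..
drwxr-xr-x  2 agent agent 4096 Dec  7 04:28 pics
scene [[444.35709427   0.         315.37909925]
 [  0.         444.35709427 241.80566475]
 [  0.           0.           1.        ]] [[-0.581, 0.814, 0.019], [0.562, 0.418, -0.714], [-0.589, -0.404, -0.7]] [1.04  0.355 0.814]
side [[526.62195948   0.         320.33815275]
 [  0.         526.62195948 234.14908575]
 [  0.           0.           1.        ]] [[0.687, -0.727, -0.013], [-0.439, -0.401, -0.804], [0.579, 0.557, -0.595]] [-0.137 -0.623  0.796]
wrist [[371.64829954   0.         320.74732042]
 [  0.         371.64829954 240.82012957]
 [  0.           0.           1.        ]] [[0.432, 0.902, -0.002], [0.852, -0.407, 0.328], [0.295, -0.143, -0.945]] [0.16  0.534 0.374]
{'t': 0.15, 'joint_positions': array([ 1.12502811e+00,  8.73091374e-02,  1.75288581e-01,  1.65979439e+00,
       -1.78876190e-05,  1.57077889e+00]), 'joint_velocities': array([ 0.00107615, -0.00103976,  0.00306307, -0.00017021,  0.00089562,
       -0.00125288]), 'effort': array([ 4.29198462e-04, -5.20764220e+01,  4.65044689e+01,  1.39197550e-02,
       -4.56300683e-06, -3.76392890e-06]), 'ee_pos': array([0.23704659, 0.49605974, 0.20264532]), 'tcp_rot': array([-6.94355306e-01, -3.06368529e+00,  1.56657239e-03]), 'ft_force': array([-0.10635301, -0.17732835,  0.6653078 ]), 'moment': array([0.03891095, 0.06004715, 0.07597375]), 'gripper_width': 0.08518098677251275}
```

View pics/scene0.png

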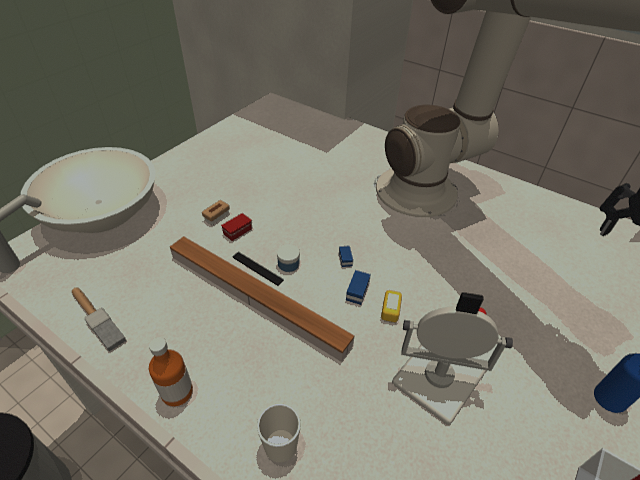

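View pics/side0.png

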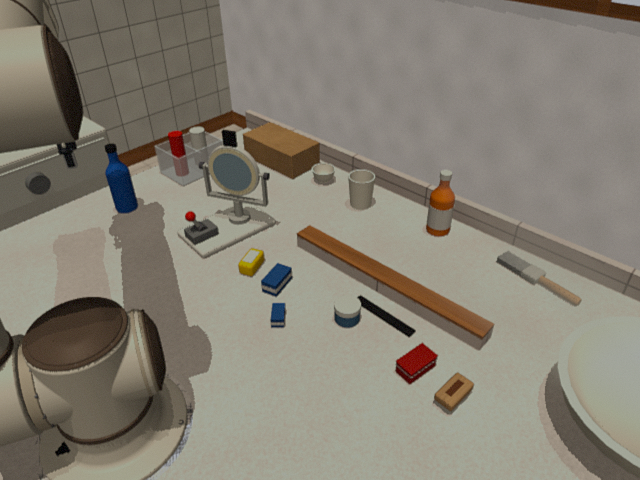

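View pics/wrist0.png

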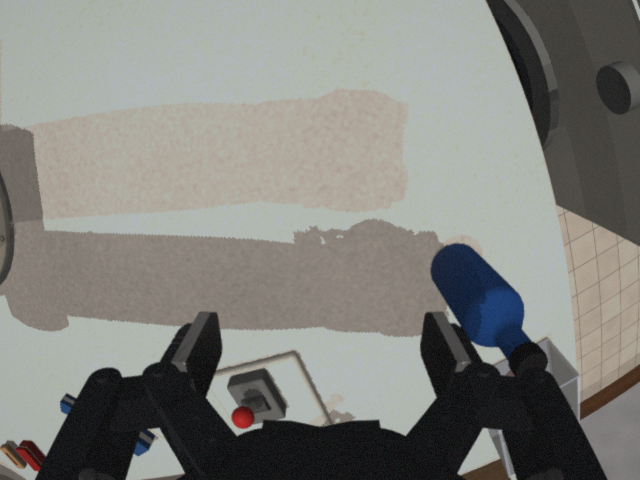

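The scene view shows yellow soap (392,305), big carton (358,287), small carton (346,256), red tin (237,226), a brown item (215,210), jar (288,258), comb, ledge and mirror. I'll zoom in and query the networks.

Run:
```python
from h import *
labs=['green_soap','yellow_soap','nail_brush','pumice','soap_carton','soap_tin','cream_jar','comb','ledge','mirror_foot']
ims={}
for n in ['scene','side']:
    c=snap(n,n+'1.png'); ims[n]=c
    for l in labs:
        for r in manip.silhouettes(n,l)[:4]:
            b=np.array(r['bbox'])*[640,480,640,480]
            m=r['region']; ys,xs=np.nonzero(m)
            if len(xs)==0: continue
            cc=onplane(c,xs.mean(),ys.mean(),0.017)
            print(n,l,round(r['score'],2),b.round(),len(xs),cc.round(3))
    for l in ['mirror_pivot','mirror_tab','lamp_switch_tip','mirror_foot','ledge_top','ledge']:
        for r in manip.landmark_of(n,l)[:2]: print(n,l,round(r['score'],2),np.round(np.array(r['at'])*[480,640],1))
a=ims['scene']['frame'][190:330,190:420]; b=ims['side']['frame'][230:420,160:500]
a=cv2.resize(a,(800,487),interpolation=cv2.INTER_CUBIC); b=cv2.resize(b,(800,447),interpolation=cv2.INTER_CUBIC)
cv2.imwrite('pics/z1.png',a[:,:,::-1]); cv2.imwrite('pics/z2.png',b[:,:,::-1])
```

```text
scene yellow_soap 0.62 [383. 289. 402. 324.] 488 [0.436 0.151 0.017]
scene nail_brush 0.75 [202. 199. 226. 224.] 410 [ 0.437 -0.392  0.017]
scene soap_carton 0.73 [340. 244. 353. 266.] 257 [ 0.366 -0.016  0.017]
scene soap_carton 0.61 [346. 271. 371. 303.] 534 [0.434 0.061 0.017]
scene soap_carton 0.42 [278. 245. 298. 271.] 482 [ 0.455 -0.127  0.017]
scene soap_carton 0.29 [381. 290. 405. 322.] 518 [0.434 0.151 0.017]
scene soap_tin 0.7 [347. 270. 371. 304.] 628 [0.432 0.06  0.017]
scene soap_tin 0.56 [221. 214. 252. 243.] 557 [ 0.447 -0.307  0.017]
scene cream_jar 0.77 [281. 244. 301. 270.] 537 [ 0.455 -0.128  0.017]
scene comb 0.95 [234. 249. 283. 285.] 502 [ 0.526 -0.163  0.017]
scene comb 0.57 [171. 235. 358. 362.] 5446 [ 0.587 -0.091  0.017]
scene ledge 0.33 [223. 215. 254. 240.] 498 [ 0.445 -0.307  0.017]
scene ledge 0.32 [380. 290. 403. 320.] 529 [0.435 0.15  0.017]
scene mirror_foot 0.96 [390. 293. 516. 423.] 8824 [0.476 0.308 0.017]
scene mirror_pivot 0.79 [337.3 454.1]
scene mirror_pivot 0.25 [301.5 468.6]
scene mirror_tab 0.89 [304.1 470.7]
scene mirror_tab 0.4 [212.  213.
[... 760 characters left out ...]
9. 295. 417. 339.] 616 [ 0.506 -0.188  0.017]
side ledge 0.92 [300. 225. 493. 353.] 6028 [ 0.593 -0.152  0.017]
side ledge 0.29 [199. 128. 267. 216.] 3059 [0.667 0.502 0.017]
side mirror_foot 0.75 [177. 132. 275. 258.] 5996 [0.567 0.4   0.017]
side mirror_foot 0.31 [186. 212. 200. 226.] 111 [0.447 0.406 0.017]
side mirror_foot 0.3 [397. 347. 437. 386.] 1077 [ 0.449 -0.301  0.017]
side mirror_pivot 0.71 [172.9 234.9]
side mirror_pivot 0.66 [362.6 415.5]
side mirror_tab 0.95 [132.6 230.2]
side mirror_tab 0.21 [318.2 345.7]
side lamp_switch_tip 0.45 [212.4 191. ]
side mirror_foot 0.56 [221.8 243.6]
side ledge_top 0.57 [273.5 384.4]
side ledge_top 0.51 [262.1 249. ]
side ledge 0.71 [287.2 386.5]
```

View pics/z1.png

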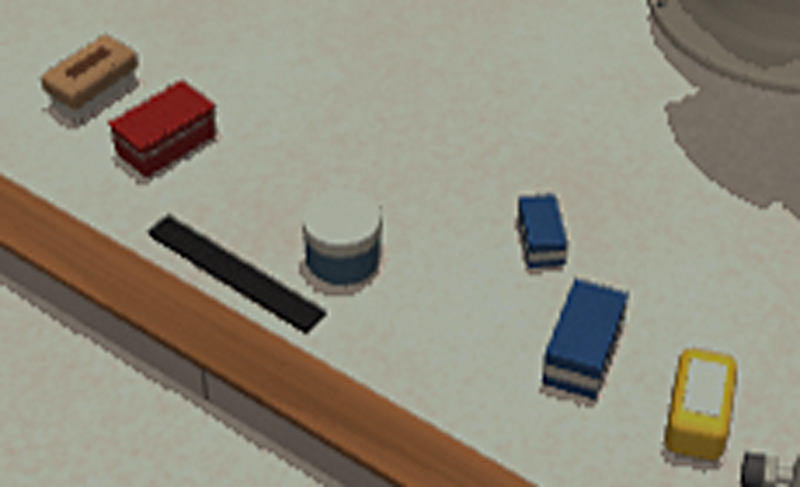

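View pics/z2.png

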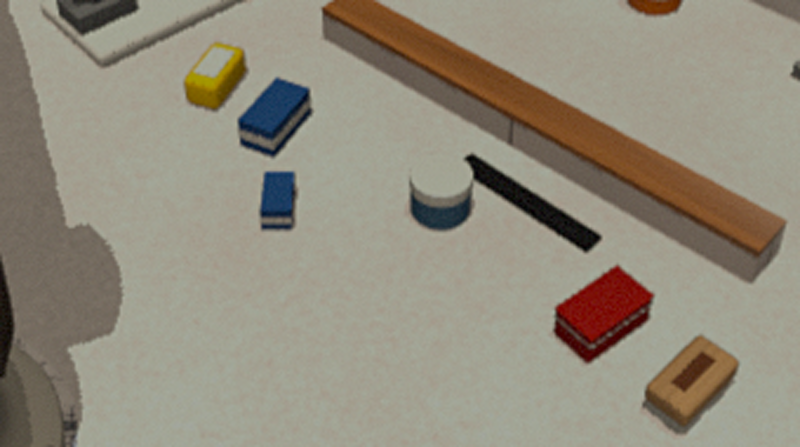

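Four targets are present: yellow soap, nail brush (wood back), the larger carton and the red tin. I'll fit poses with box models against colour masks.

```bash
cat > fit.py <<'E'
from h import *
from scipy.optimize import minimize
def cmask(fr,kind):
    h=cv2.cvtColor(fr,cv2.COLOR_RGB2HSV); H,S,V=[h[...,i].astype(int) for i in range(3)]
    if kind=='yellow': return (H>18)&(H<35)&(S>120)&(V>60)
    if kind=='blue': return (H>100)&(H<125)&(S>110)
    if kind=='red': return ((H<6)|(H>172))&(S>130)
    if kind=='brown': return (H>5)&(H<22)&(S>70)&(V>40)
def corners(p,size,z0,z1):
    x,y,a=p; c,s=np.cos(a),np.sin(a); o=[]
    for i in(-1,1):
        for j in(-1,1):
            X=i*size[0]/2;Y=j*size[1]/2
            for z in(z0,z1): o.append([x+c*X-s*Y,y+s*X+c*Y,z])
    return np.array(o)
S=8
def fit(cams,masks,p0,size,z0,z1,boxes):
    # masks: list of bool; boxes pixel roi
    tgt=[]
    for c,m,b in zip(cams,masks,boxes):
        l,t,r,d=b; sub=(m[t:d,l:r]).astype(np.uint8)
        n,lab,st,_=cv2.connectedComponentsWithStats(sub); 
        pts=np.argwhere(sub>0)[:,::-1]+[l,t]
        if n>1:
            k=1+np.argmax(st[1:,4]); big=np.zeros_like(sub)
            for q in range(1,n):
                if st[q,4]>0.15*st[k,4]: big[lab==q]=1
            sub=big
            pts=np.argwhere(sub>0)[:,::-1]+[l,t]
        up=np.concatenate([pts+[dx,dy] for dx in(-.5,.5) for dy in(-.5,.5)])
        hull=cv2.convexHull(up.astype(np.float32)); tgt.append(hull)
    def cost(p):
        tot=0
        for c,h in zip(cams,tgt):
            P=np.array([proj(c,X) for X in corners(p,size,z0,z1)],np.float32)
            H=cv2.convexHull(P); a1=cv2.contourArea(H);a2=cv2.contourArea(h)
            ia,_=cv2.intersectConvexConvex(H,h); tot+=1-ia/(a1+a2-ia)
        return tot/len(cams)
    best=None
    for a in np.linspace(0,np.pi,9)[:-1]:
        r=minimize(cost,[p0[0],p0[1],a],method='Nelder-Mead',options=dict(initial_simplex=[[p0[0],p0[1],a],[p0[0]+.008,p0[1],a],[p0[0],p0[1]+.008,a],[p0[0],p0[1],a+.3]],xatol=1e-4,fatol=1e-5))
        if best is None or r.fun<best.fun: best=r
    return best.x,best.fun
def roi(c,xy,rad=28):
    u,v=proj(c,[xy[0],xy[1],.017]).astype(int); return [max(u-rad,0),max(v-rad,0),u+rad,v+rad]
E
python3 - <<'E'
from fit import *
cs={n:manip.camera(n) for n in('scene','side')}
cam=[cs['scene'],cs['side']]
for nm,k,p,s,z0,z1,rad in [('yellow','yellow',(.434,.151),(.068,.038),0,.034,28),('carton','blue',(.433,.060),(.07,.038),0,.034,24),('small','blue',(.363,-.018),(.05,.03),0,.025,20),('tin','red',(.447,-.304),(.07,.04),0,.034,26),('brush','brown',(.437,-.39),(.07,.038),.014,.032,26)]:
    for sel in ([0,1],[0],[1]):
        cc=[cam[i] for i in sel]
        x,f=fit(cc,[cmask(c['frame'],k) for c in cc],p,s,z0,z1,[roi(c,p,rad) for c in cc]); print(nm,sel,x.round(4),round(f,3))
for sel in ([0,1],[0],[1]):
    cc=[cam[i] for i in sel]
    bx=[[[160,225,365,370],[285,215,500,350]][i] for i in sel]
    x,f=fit(cc,[cmask(c['frame'],'brown') for c in cc],(.59,-.12),(.5,.046),.0395,.04,bx); print('ledge',sel,x.round(4),round(f,3))
a=cs['scene']['frame'][270:440,370:530]; b=cs['side']['frame'][120:270,160:300]
cv2.imwrite('pics/z3.png',cv2.resize(a,(560,595),interpolation=cv2.INTER_CUBIC)[:,:,::-1]); cv2.imwrite('pics/z4.png',cv2.resize(b,(560,600),interpolation=cv2.INTER_CUBIC)[:,:,::-1])
# jar & comb
E
```

```text
yellow [0, 1] [0.4329 0.1493 3.5295] 0.136
yellow [0] [0.4324 0.149  3.5232] 0.095
yellow [1] [0.4353 0.153  3.6537] 0.138
carton [0, 1] [0.4326 0.0611 3.4512] 0.312
carton [0] [0.4203 0.0555 0.2958] 0.202
carton [1] [0.4472 0.0803 0.3736] 0.346
small [0, 1] [ 0.363  -0.0157  0.8548] 0.382
small [0] [ 0.3506 -0.0245  3.7305] 0.348
small [1] [ 0.3731 -0.0035  0.8547] 0.325
tin [0, 1] [ 0.4478 -0.3022  3.0045] 0.097
tin [0] [ 0.447  -0.3055  2.9951] 0.025
tin [1] [ 0.4495 -0.3009 -0.1115] 0.057
brush [0, 1] [ 0.4373 -0.3887  3.1015] 0.1
brush [0] [ 0.4364 -0.3912  3.1045] 0.072
brush [1] [ 0.4379 -0.3882  3.1219] 0.067
ledge [0, 1] [ 0.59   -0.1172  1.5736] 0.183
ledge [0] [ 0.5959 -0.1158  1.5802] 0.144
ledge [1] [ 0.5808 -0.1193  1.5808] 0.203
```

View pics/z3.png

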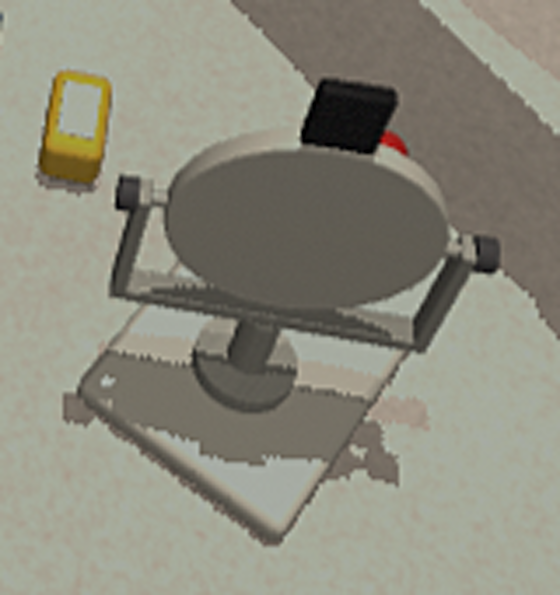

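View pics/z4.png

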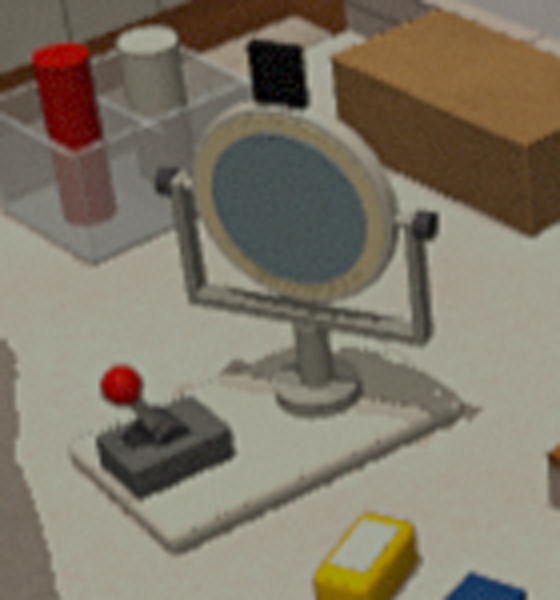

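Run:
```python
from fit import *
cs={n:manip.camera(n) for n in('scene','side')}
sc,sd=cs['scene'],cs['side']
for n,c,u,v in [('F-150,-65',sd,204.5,255),('F-150,+65',sd,178.8,231.5),('F70,-65',sd,275.5,220.5),('S70,65',sc,448.6,421),('S70,-65',sc,394.3,379.5)]:
    print(n,onplane(c,u,v,.018).round(4))
# tri
def tri(u1,u2):
    o1,d1=ray(sc,*u1);o2,d2=ray(sd,*u2);d1/=np.linalg.norm(d1);d2/=np.linalg.norm(d2)
    A=np.array([d1,-d2]).T; s=np.linalg.lstsq(A,o2-o1,rcond=None)[0]; a=o1+d1*s[0];b=o2+d2*s[1]; return ((a+b)/2).round(4),round(np.linalg.norm(a-b),4)
print('pivot',tri((454.1,337.3),(234.9,172.9)));print('tab',tri((470.7,304.1),(230.2,132.6)))
print('tabtop mid',tri((370+357/3.5,270+85/3.5),(160+277/4,120+42/4)))
print('knobL/R', tri((370+128/3.5,270+195/3.5),(160+427/4,120+223/4)), tri((370+487/3.5,270+253/3.5),(160+167/4,120+182/4)))
print('sw', onplane(sd,160+121/4,120+385/4,.09), tri((370+392/3.5,270+145/3.5),(160+121/4,120+385/4)))
for n,c in cs.items():
    f=c['frame'].copy()
    for k,col in(('blue',(255,0,255)),('brown',(0,255,0)),('yellow',(0,0,255)),('red',(0,255,255))):
        f[cmask(c['frame'],k)]=col
    f=f[190:380,160:430] if n=='scene' else f[200:420,160:500]
    cv2.imwrite(f'pics/m_{n}.png',cv2.resize(f,None,fx=2.3,fy=2.3,interpolation=cv2.INTER_NEAREST)[:,:,::-1])
```

```text
F-150,-65 [0.3756 0.252  0.018 ]
F-150,+65 [0.389 0.377 0.018]
F70,-65 [0.586  0.2324 0.018 ]
S70,65 [0.6059 0.3617 0.018 ]
S70,-65 [0.5915 0.2421 0.018 ]
pivot (array([0.5329, 0.3082, 0.1518]), np.float64(0.0009))
tab (array([0.5378, 0.3127, 0.2557]), np.float64(0.0024))
tabtop mid (array([0.5296, 0.3067, 0.2667]), np.float64(0.0013))
knobL/R (array([0.5671, 0.2302, 0.1598]), np.float64(0.0008)) (array([0.4929, 0.389 , 0.1594]), np.float64(0.0016))
sw [0.39438724 0.31625381 0.09      ] (array([0.3954, 0.3229, 0.0879]), np.float64(0.0058))
```

View pics/m_scene.png

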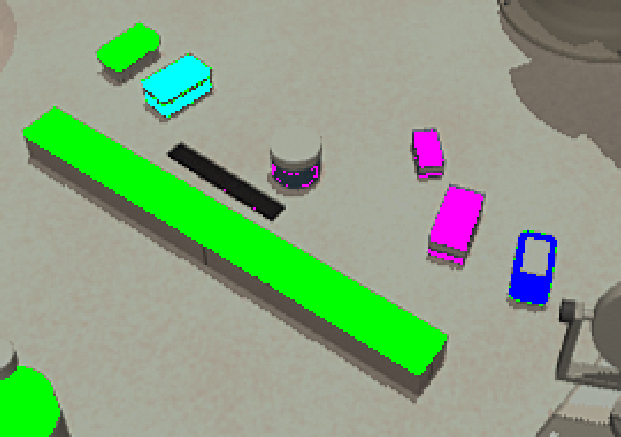

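View pics/m_side.png

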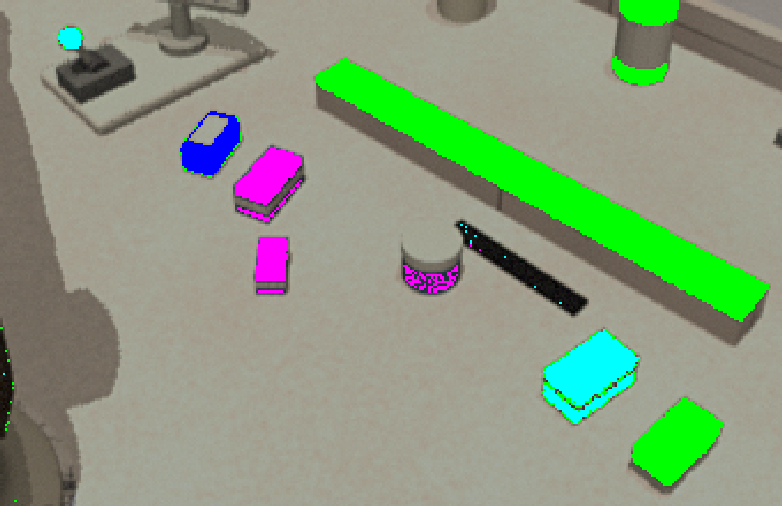

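Run:
```python
from fit import *
cs={n:manip.camera(n) for n in('scene','side')}
cam=[cs['scene'],cs['side']]
def big(m,b):
    l,t,r,d=b; s=np.zeros_like(m,np.uint8); s[t:d,l:r]=m[t:d,l:r]
    n,lab,st,_=cv2.connectedComponentsWithStats(s); return lab==1+np.argmax(st[1:,4])
bx=[[160,225,365,370],[285,215,500,350]]
ms=[big(cmask(c['frame'],'brown'),b) for c,b in zip(cam,bx)]
for sel in ([0,1],[0],[1]):
    x,f=fit([cam[i] for i in sel],[ms[i] for i in sel],(.59,-.12),(.5,.046),.0395,.04,[bx[i] for i in sel]); print('ledge',sel,x.round(4),round(f,3))
bx=[[344,269,373,306],[261,262,295,297]]
ms=[cmask(c['frame'],'blue') for c in cam]; ms[1][290:,:286]&=False if False else ms[1][290:,:286]
for sel in ([0,1],[0],[1]):
    x,f=fit([cam[i] for i in sel],[ms[i] for i in sel],(.433,.06),(.07,.038),.0,.034,[bx[i] for i in sel]); print('carton',sel,x.round(4),round(f,3))
# overlays
P={'y':((.4329,.1493,3.5295),(.068,.038),.034)}
px,py,ya=.530,.307,-.09
def F(x,y,z): c,s=np.cos(ya),np.sin(ya); return [px+c*x-s*y,py+s*x+c*y,z]
for n,c in cs.items():
    k=4 if n=='side' else 3.5; o=(160,120) if n=='side' else (370,270)
    f=c['frame'][o[1]:o[1]+170,o[0]:o[0]+160]; f=cv2.resize(f,None,fx=k,fy=k,interpolation=cv2.INTER_CUBIC)
    def pt(X): return tuple(int(round(q)) for q in ((proj(c,X)-o+.5)*k))
    q=[pt(F(a,b,.018)) for a,b in((-.15,-.065),(-.15,.065),(.07,.065),(.07,-.065))]
    for i in range(4): cv2.line(f,q[i],q[(i+1)%4],(0,255,0),1)
    cv2.circle(f,pt([px,py,.16]),3,(255,0,0),-1)
    cv2.imwrite(f'pics/foot_{n}.png',f[:600,:,::-1])
```

```text
ledge [0, 1] [ 0.59   -0.1178  1.5735] 0.185
ledge [0] [ 0.5959 -0.1158  1.5802] 0.144
ledge [1] [ 0.5804 -0.1201  1.5792] 0.205
carton [0, 1] [0.4328 0.0612 0.3096] 0.312
carton [0] [0.4203 0.0555 0.2958] 0.202
carton [1] [0.4473 0.0802 3.521 ] 0.346
```

View pics/foot_scene.png

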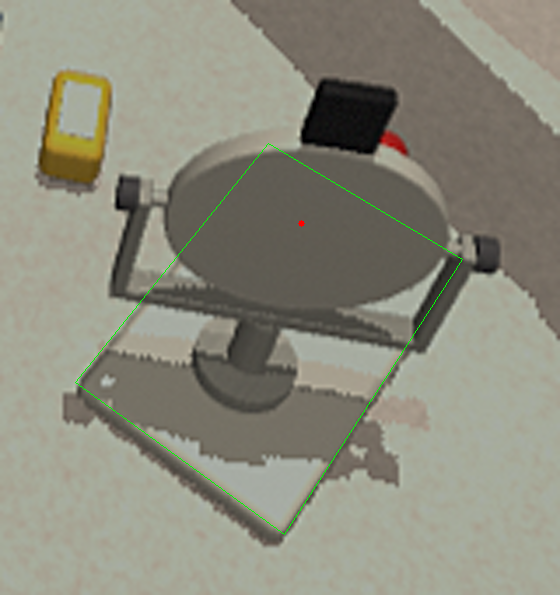

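View pics/foot_side.png

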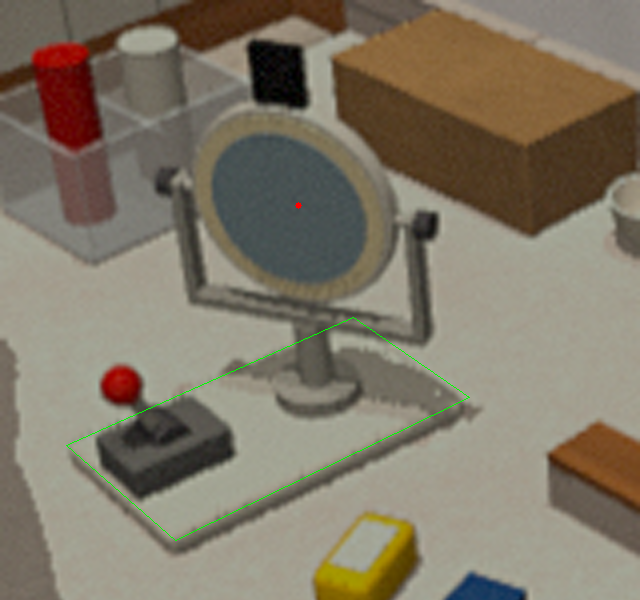

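Run:
```python
from fit import *
cs={n:manip.camera(n) for n in('scene','side')}
def ov(fn,items,n,o,wh,k):
    c=cs[n]; f=c['frame'][o[1]:o[1]+wh[1],o[0]:o[0]+wh[0]]; f=cv2.resize(f,None,fx=k,fy=k,interpolation=cv2.INTER_CUBIC)
    for p,s,z0,z1 in items:
        C=corners(p,s,z0,z1); q=[tuple(int(round(t)) for t in (proj(c,X)-o+.5)*k) for X in C]
        for a,b in((0,1),(2,3),(4,5),(6,7),(0,2),(1,3),(4,6),(5,7),(0,4),(1,5),(2,6),(3,7)): cv2.line(f,q[a],q[b],(0,255,0),1)
    cv2.imwrite('pics/'+fn,f[:,:,::-1])
it=[((.59,-.1175,1.5735),(.5,.046),0,.04),((.4328,.0612,.3096),(.07,.038),0,.034),((.4329,.1493,3.5295-np.pi),(.068,.038),0,.034),((.4478,-.3022,3.0045),(.07,.04),0,.034),((.4373,-.3887,3.1015),(.07,.038),0,.032),((.363,-.0157,0.02),(.045,.026),0,.022)]
ov('o1.png',it,'scene',(165,190),(250,180),3.2); ov('o2.png',it,'side',(230,215),(270,200),2.9)
```

```text
(no output)
```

View pics/o1.png

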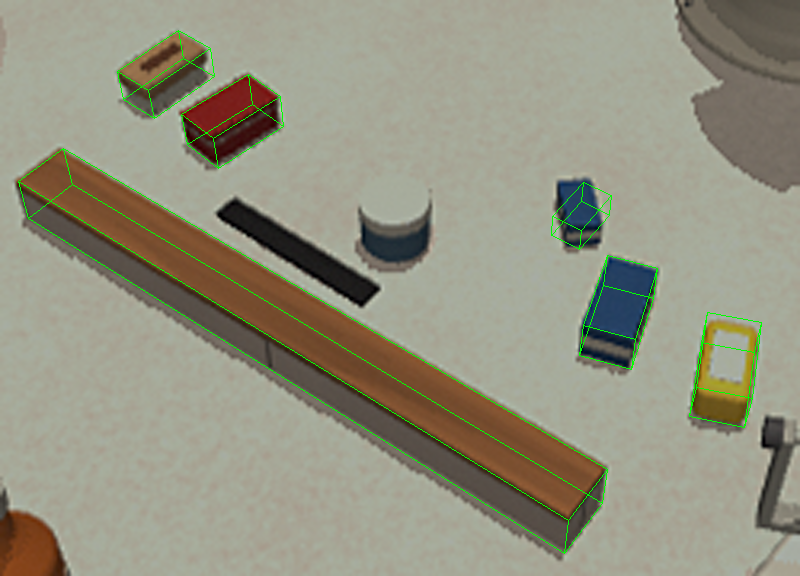

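View pics/o2.png

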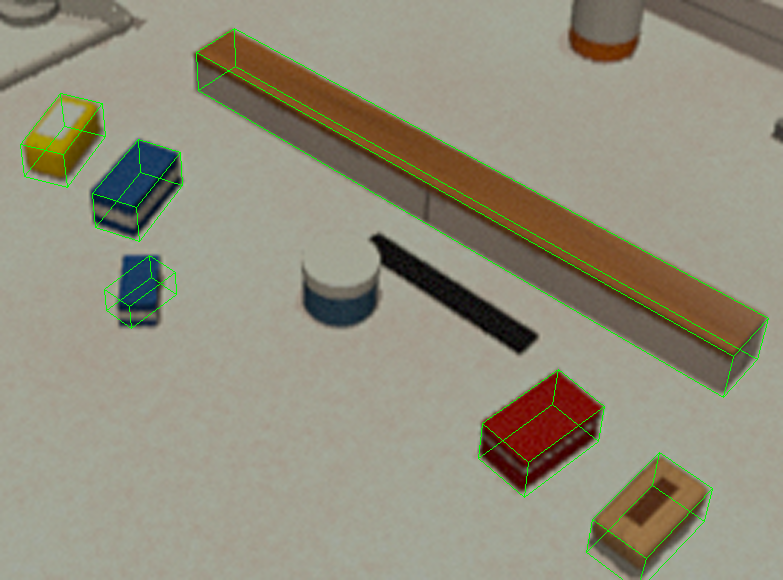

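Overlays fit well: ledge at (0.59, -0.1175) along world y, and mirror foot at (0.53, 0.307) with yaw -0.09. The fork is swivelled about +0.53. I'll write a move-planning helper and do the mirror first.

```bash
cat > pl.py <<'E'
from h import *
def cur():
    s=manip.read_state(); R=Rn.from_rotvec(s['tcp_rot']).as_matrix(); return s,np.array(s['ee_pos']),R
def mv(x,y,z,jaw=None,s=None):
    """tool shift mm + roll to put TCP at xyz with jaw axis at world angle jaw (mod pi)"""
    s,p,R=cur(); d=R.T@(np.array([x,y,z])-p)*1000
    ja=np.arctan2(R[1,1],R[0,1]); out=[]
    if jaw is not None:
        r=-(jaw-ja); r=(r+np.pi/2)%np.pi-np.pi/2; out=[round(r,3)]
        q6=s['joint_positions'][5]
    print('tx ty tz',d.round(1),'roll',out,'| at',p.round(4),'jaw',round(ja,3),'q',np.round(s['joint_positions'],2),'w',round(s['gripper_width'],4),'F',np.round(s['ft_force'],1),'t',round(s['t'],2))
E
python3 - <<'E'
from pl import *
s,p,R=cur(); print(R.round(3))
mv(.53,.307,.33,.437); mv(.53,.307,.238,.437)
E
```

```text
[[-0.902  0.431  0.   ]
 [ 0.431  0.902  0.   ]
 [-0.     0.    -1.   ]]
tx ty tz [-345.8  -44.5 -126.8] roll [np.float64(0.688)] | at [0.2372 0.4963 0.2032] jaw 1.125 q [ 1.12  0.09  0.18  1.66 -0.    1.57] w 0.0856 F [0.1 0.1 1.2] t 2.25
tx ty tz [-345.8  -44.5  -34.8] roll [np.float64(0.688)] | at [0.2372 0.4963 0.2032] jaw 1.125 q [ 1.12  0.09  0.18  1.66 -0.    1.57] w 0.0856 F [0.1 0.1 1.2] t 2.25
```

Emit:
{"op": "apply_moves", "data": {"rows": [[[1,0,0,-127,0],[1,0,0,-127,0],[1,0,0,-127,0],[1,0,0,-127,0],[1,-346,-44,-127,0.688],[1,-346,-44,-127,0.688],[1,-346,-44,-127,0.688],[1,-346,-44,-127,0.688],[1,-346,-44,-127,0.688],[1,-346,-44,-127,0.688],[1,-346,-44,-127,0.688],[1,-346,-44,-127,0.688],[1,-346,-44,-127,0.688],[1,-346,-44,-127,0.688],[1,-346,-44,-127,0.688],[1,-346,-44,-127,0.688]]]}}

```text
t: 3.58
ee_pos: [0.5299, 0.3077, 0.3303]
tcp_rot: [-1.687, -2.65, -0.0]
ft_force: [-0.4, 0.8, 0.5]
gripper_width: 0.0852
```

Run:
```python
from pl import *
mv(.53,.307,.238,.437)
snap('wrist','w2.png'); c=snap('side','s2.png')
cv2.imwrite('pics/s2z.png',cv2.resize(c['frame'][60:270,130:330],None,fx=2.8,fy=2.8,interpolation=cv2.INTER_CUBIC)[:,:,::-1])
```

```text
tx ty tz [-0.7 -0.2 92.3] roll [np.float64(0.0)] | at [0.5299 0.3077 0.3303] jaw 0.437 q [0.53 0.36 0.76 1.97 0.   1.66] w 0.0852 F [-0.4  0.8  0.5] t 3.58
```

View pics/w2.png

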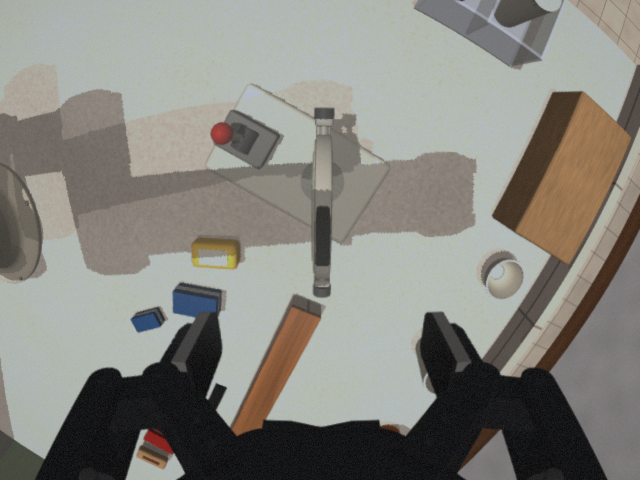

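View pics/s2z.png

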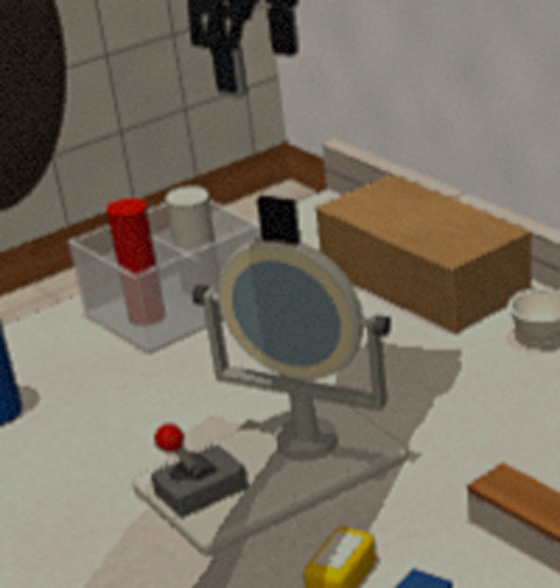

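The wrist view shows the fork along the tool's x and the tab at column 323, centred between the fingers. Descending and pinching.

Emit:
{"op": "apply_moves", "data": {"rows": [[[1,0,0,40,0],[1,0,0,75,0],[1,0,0,91,0],[1,0,0,91,0],[0,0,0,91,0],[-0.5,0,0,91,0],[-1,0,0,91,0],[-1,0,0,91,0],[-1,0,0,91,0],[-1,0,0,91,0],[-1,0,0,91,0],[-1,0,0,91,0]]]}}

```text
t: 4.68
ee_pos: [0.5295, 0.3082, 0.2397]
tcp_rot: [1.685, 2.651, 0.001]
ft_force: [0.4, 0.1, -0.3]
gripper_width: 0.0003
```

Run:
```python
from pl import *
mv(.53,.307,.238,-.09)
```

```text
tx ty tz [-1.3 -0.1  1.7] roll [np.float64(0.528)] | at [0.5295 0.3082 0.2397] jaw 0.438 q [0.53 0.26 0.45 1.76 0.   1.66] w 0.0003 F [ 0.4  0.1 -0.3] t 4.68
```

Run:
```python
from pl import *
snap('wrist','w3.png'); c=snap('side','s3.png'); d=snap('scene','c3.png')
a=cv2.resize(c['frame'][60:270,130:330],None,fx=2.0,fy=2.0,interpolation=cv2.INTER_CUBIC);b=cv2.resize(d['frame'][240:450,370:570],None,fx=2.0,fy=2.0,interpolation=cv2.INTER_CUBIC)
cv2.imwrite('pics/s3z.png',np.hstack([a,b])[:,:,::-1])
```

```text
(no output)
```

View pics/w3.png

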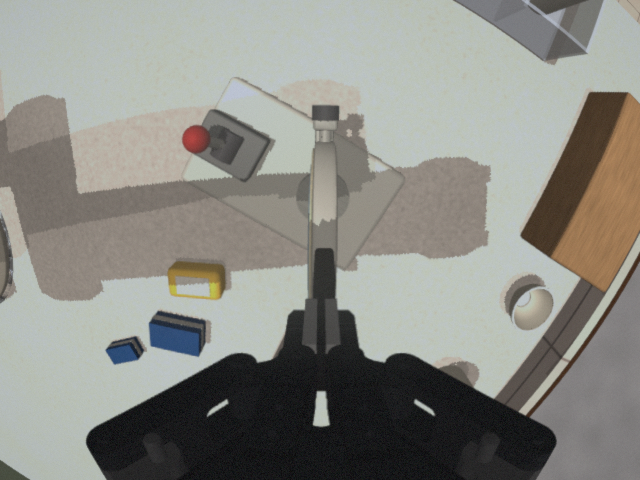

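View pics/s3z.png

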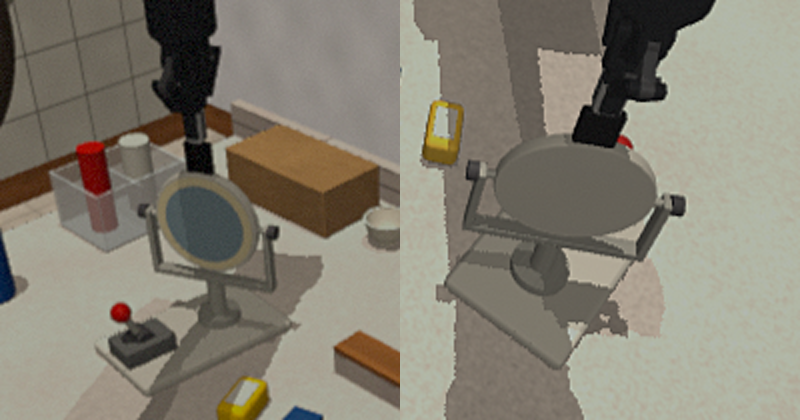

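Run:
```python
from pl import *
s,p,R=cur()
for n in('side','scene'):
    c=manip.camera(n); print(n,proj(c,p),proj(c,p+[0,0,.03]),proj(c,[.53,.307,.266]))
    z=c['frame'][90:190,190:270] if n=='side' else c['frame'][250:350,420:500]
    z=cv2.resize(z,None,fx=5,fy=5,interpolation=cv2.INTER_CUBIC)
    o=(190,90) if n=='side' else (420,250)
    for X,col in((p,(255,0,0)),(p+[0,0,.03],(255,255,0)),(np.array([.53,.307,.228]),(0,255,0)),(np.array([.53,.307,.266]),(0,255,255))):
        q=(proj(c,X)-o+.5)*5; cv2.circle(z,(int(q[0]),int(q[1])),3,col,-1)
    cv2.imwrite(f'pics/q_{n}.png',z[:,:,::-1])
a=np.hstack([cv2.imread('pics/q_side.png'),cv2.imread('pics/q_scene.png')]);cv2.imwrite('pics/q.png',a)
```

```text
side [229.86330775 140.82640317] [228.37433734 129.03128033] [229.06800663 130.57757806]
scene [468.08564685 305.30378487] [473.02417364 293.62281557] [471.54429169 294.94762946]
```

View pics/q.png

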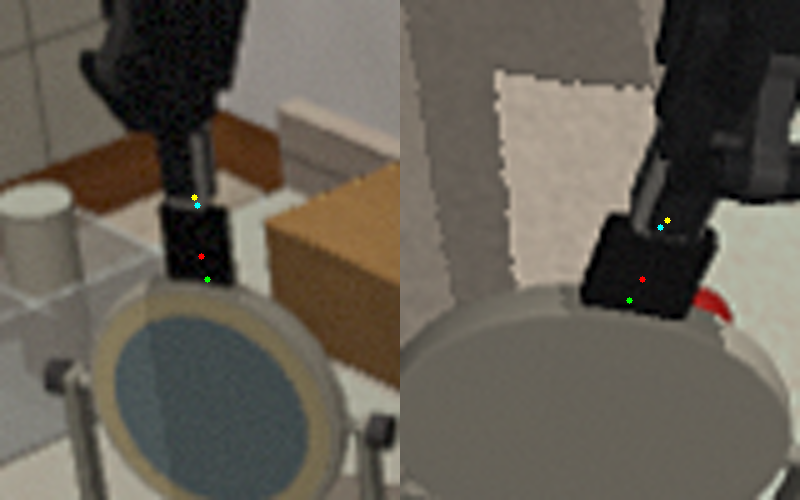

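Black on black makes it ambiguous whether the tab is pinched: the width reads 0, but the wrist view shows about a 12 px gap between the pads. I'll test with a small turn.

Emit:
{"op": "apply_moves", "data": {"rows": [[[-1,0,0,0,0.1],[-1,0,0,0,0.2],[-1,0,0,0,0.2],[-1,0,0,0,0.2]]]}}

```text
t: 5.27
ee_pos: [0.5295, 0.3082, 0.2396]
tcp_rot: [1.938, 2.473, 0.001]
ft_force: [-0.4, 0.3, -0.4]
gripper_width: 0.0001
```

Run:
```python
from pl import *
snap('wrist','w4.png'); c=snap('side','s4.png'); d=snap('scene','c4.png')
a=cv2.resize(c['frame'][60:270,130:330],None,fx=2.0,fy=2.0,interpolation=cv2.INTER_CUBIC);b=cv2.resize(d['frame'][240:450,370:570],None,fx=2.0,fy=2.0,interpolation=cv2.INTER_CUBIC)
cv2.imwrite('pics/s4z.png',np.hstack([a,b])[:,:,::-1])
mv(.53,.307,.238,-.09)
```

```text
tx ty tz [-1.3  0.2  1.6] roll [np.float64(0.331)] | at [0.5295 0.3082 0.2396] jaw 0.241 q [0.53 0.26 0.45 1.76 0.   1.86] w -0.0001 F [-0.1 -0.5 -0. ] t 5.42
```

View pics/w4.png

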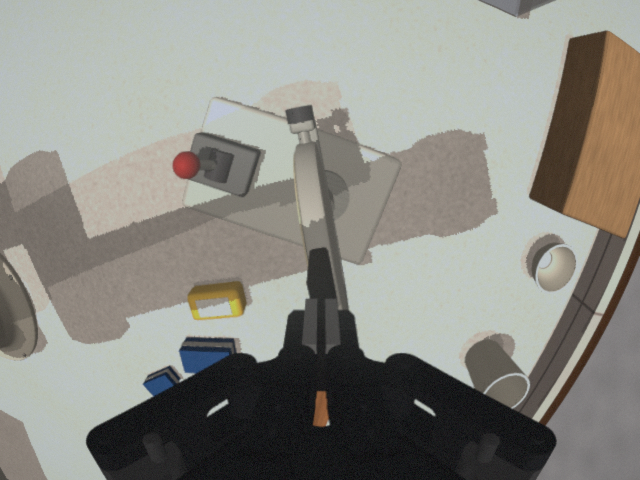

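View pics/s4z.png

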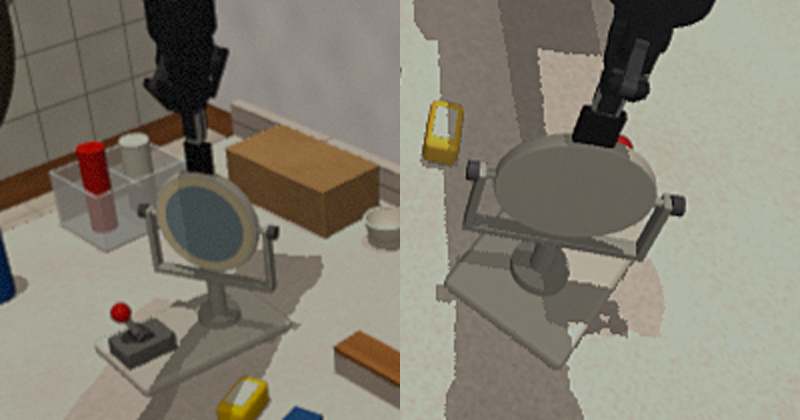

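Run:
```python
from pl import *
s,p,R=cur()
c=manip.camera('wrist')
def wproj(c,X):
    v=c['R']@np.asarray(X)+c['t']; r=np.hypot(v[0],v[1]); th=np.arctan2(r,v[2]); return np.array([c['K'][0,2]+c['K'][0,0]*th*v[0]/r,c['K'][1,2]+c['K'][1,1]*th*v[1]/r])
for k in (0,-.019,-.03,-.05,.0):
    print(k,wproj(c,p+R[:,2]*k).round(1))
print('tabtop/base',wproj(c,[.53,.307,.266]),wproj(c,[.53,.307,.228]))
e=np.array([-np.sin(.437),np.cos(.437),0])
for z in(.266,.228): print([wproj(c,np.array([.53,.307,z])+e*q).round(1).tolist() for q in(-.017,.017)])
print((R.T@(-c['R'].T@c['t']-p)).round(4))
```

```text
0 [321.  289.3]
-0.019 [321.  307.4]
-0.03 [321.  319.6]
-0.05 [321.  345.6]
0.0 [321.  289.3]
tabtop/base [321.59723158 317.79890912] [321.45271174 281.78180255]
[[328.6, 347.6], [314.0, 284.8]]
[[327.3, 308.4], [315.2, 253.2]]
[ 0.0859 -0.     -0.1711]
```

Run:
```python
import cv2
f=cv2.imread('pics/w4.png')[90:420,220:430]; cv2.imwrite('pics/w4z.png',cv2.resize(f,None,fx=1.8*1,fy=1.8,interpolation=cv2.INTER_CUBIC))
```

```text
(no output)
```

View pics/w4z.png

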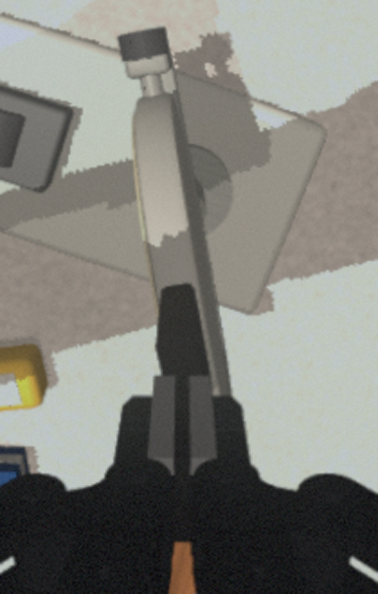

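Emit:
{"op": "apply_moves", "data": {"rows": [[[-1,0,0,-40,0],[-1,0,0,-80,0],[-1,0,0,-80,0],[-1,0,0,-80,0]]]}}

```text
t: 5.8
ee_pos: [0.5303, 0.3087, 0.3228]
tcp_rot: [1.936, 2.471, 0.009]
ft_force: [-0.2, 1.1, -0.1]
gripper_width: -0.0001
```

```bash
cat > tipv.py <<'E'
from pl import *
import sys
def view(fn,extra=[]):
    s,p,R=cur(); out=[]
    for n in('side','scene'):
        c=manip.camera(n); q0=proj(c,p); o=np.round(q0).astype(int)-[50,50]
        o=np.clip(o,0,[540,380])
        z=cv2.resize(c['frame'][o[1]:o[1]+100,o[0]:o[0]+100],None,fx=4,fy=4,interpolation=cv2.INTER_CUBIC)
        for X,col in [(p,(255,0,0)),(p-R[:,2]*.03,(255,255,0))]+[(np.array(e),(0,255,0)) for e in extra]:
            q=(proj(c,X)-o+.5)*4; cv2.circle(z,(int(q[0]),int(q[1])),2,col,-1)
        out.append(z)
    cv2.imwrite('pics/'+fn,np.hstack(out)[:,:,::-1])
    mv(*p)
if __name__=='__main__': view(sys.argv[1])
E
python3 tipv.py tip5.png
```

```text
tx ty tz [ 0.2  0.8 -3.8] roll [] | at [0.5296 0.3083 0.319 ] jaw 0.241 q [0.53 0.34 0.71 1.94 0.   1.86] w 0.0003 F [-0.8 -0.9 -1.2] t 5.9
```

View pics/tip5.png

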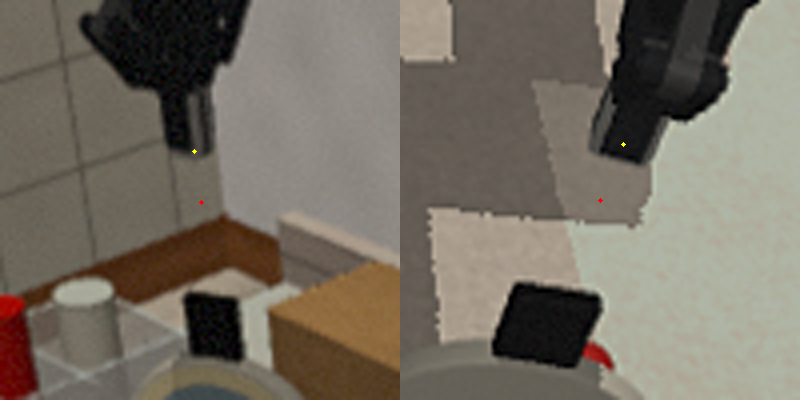

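Run:
```python
from pl import *
s,p,R=cur()
sc,sd=manip.camera('scene'),manip.camera('side')
def off(c): return np.clip(np.round(proj(c,p)).astype(int)-[50,50],0,[540,380])
ud=np.array([188,153])/4+off(sd)-.5; uc=np.array([222,160])/4+off(sc)-.5
o1,d1=ray(sc,*uc);o2,d2=ray(sd,*ud);d1/=np.linalg.norm(d1);d2/=np.linalg.norm(d2)
k=np.linalg.lstsq(np.array([d1,-d2]).T,o2-o1,rcond=None)[0]; a=o1+d1*k[0];b=o2+d2*k[1]
print(a,b,p,(a+b)/2-p)
```

```text
[0.53102119 0.30938573 0.34378913] [0.52800981 0.31292805 0.34670997] [0.52958124 0.3082638  0.31900143] [-6.57344619e-05  2.89309195e-03  2.62481213e-02]
```

The fingertips actually sit about 26 mm above the reported TCP, as triangulated in both views. I'll compensate: re-align and go lower.

Emit:
{"op": "apply_moves", "data": {"rows": [[[1,0,0,0,-0.1],[1,0,0,0,-0.197],[1,0,0,0,-0.197],[1,0,0,0,-0.197],[1,0,0,0,-0.197],[1,0,0,0,-0.197],[1,0,0,40,-0.197],[1,0,0,70,-0.197],[1,0,0,90,-0.197],[1,0,0,99,-0.197],[1,0,0,99,-0.197],[1,0,0,99,-0.197]]]}}

```text
t: 7.0
ee_pos: [0.529, 0.3079, 0.2199]
tcp_rot: [-1.686, -2.65, 0.002]
ft_force: [0.7, 0.4, 0.9]
gripper_width: 0.0858
```

```bash
python3 tipv.py tip6.png
```

```text
tx ty tz [-0.1 -0.6  1.1] roll [] | at [0.5295 0.3082 0.221 ] jaw 0.437 q [0.53 0.25 0.4  1.72 0.   1.66] w 0.0856 F [ 0.3 -0.1  0.3] t 7.1
```

View pics/tip6.png

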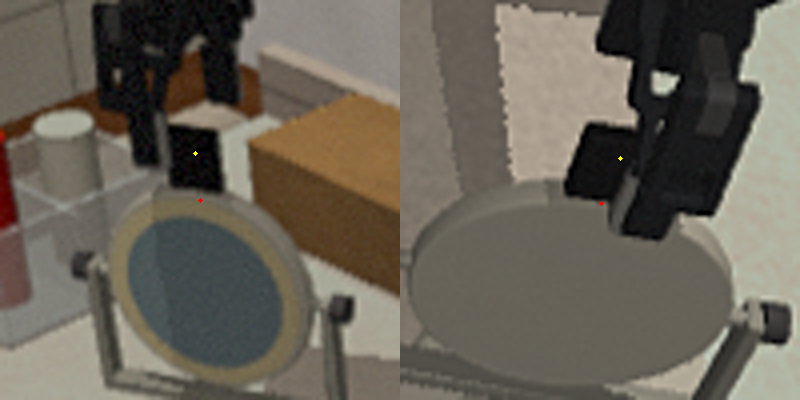

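Now the fingers straddle the tab front and back. Closing.

Emit:
{"op": "apply_moves", "data": {"rows": [[[0,0,0,0,0],[-1,0,0,0,0],[-1,0,0,0,0],[-1,0,0,0,0],[-1,0,0,0,0],[-1,0,0,0,0],[-1,0,0,0,0]]]}}

```text
t: 7.68
ee_pos: [0.5298, 0.3084, 0.2212]
tcp_rot: [1.686, 2.65, 0.002]
ft_force: [0.5, 0.3, 2.1]
gripper_width: 0.0084
```

```bash
python3 tipv.py tip7.png; python3 -c "
from pl import *
mv(.53,.307,.214,-.09)"
```

```text
tx ty tz [ 0.  0. -0.] roll [] | at [0.5298 0.3083 0.2212] jaw 0.437 q [0.53 0.25 0.4  1.72 0.   1.66] w 0.0082 F [2.2 0.6 2.2] t 7.78
tx ty tz [-1.3 -0.3  7.2] roll [np.float64(0.527)] | at [0.5298 0.3083 0.2212] jaw 0.437 q [0.53 0.25 0.4  1.72 0.   1.66] w 0.0082 F [2.2 0.6 2.2] t 7.78
```

View pics/tip7.png

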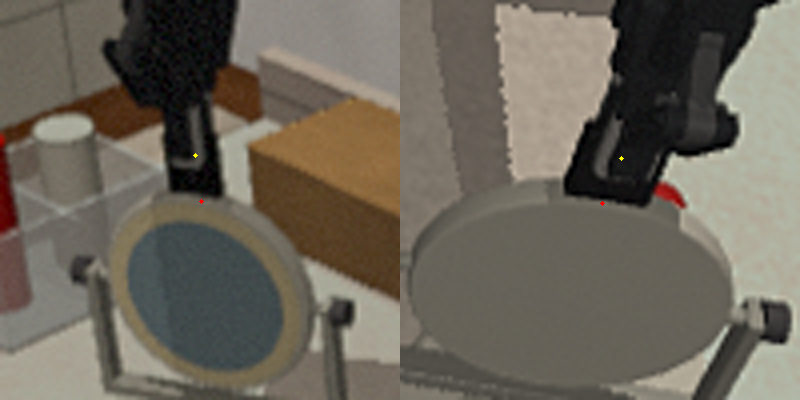

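Pinched, with an opening of 8 mm. Turning by 0.527.

Emit:
{"op": "apply_moves", "data": {"rows": [[[-1,0,0,0,0.1],[-1,0,0,0,0.2],[-1,0,0,0,0.3],[-1,0,0,0,0.4],[-1,0,0,0,0.5],[-1,0,0,0,0.53],[-1,0,0,0,0.53],[-1,0,0,0,0.53],[-1,0,0,0,0.53]]]}}

```text
t: 8.53
ee_pos: [0.5298, 0.3089, 0.2213]
tcp_rot: [-2.32, -2.118, -0.003]
ft_force: [0.3, 6.2, -0.1]
gripper_width: 0.0082
```

Run:
```python
from pl import *
snap('wrist','w8.png'); c=snap('side','s8.png'); d=snap('scene','c8.png')
a=cv2.resize(c['frame'][60:270,130:330],None,fx=2.0,fy=2.0,interpolation=cv2.INTER_CUBIC);b=cv2.resize(d['frame'][240:450,370:570],None,fx=2.0,fy=2.0,interpolation=cv2.INTER_CUBIC)
cv2.imwrite('pics/s8z.png',np.hstack([a,b])[:,:,::-1])
mv(.53,.307,.214,-.09)
```

```text
tx ty tz [-1.9  0.4  7.2] roll [np.float64(-0.001)] | at [0.5298 0.3089 0.2213] jaw -0.091 q [0.53 0.25 0.4  1.72 0.   2.19] w 0.0085 F [1.5 6.1 0.6] t 8.68
```

View pics/w8.png

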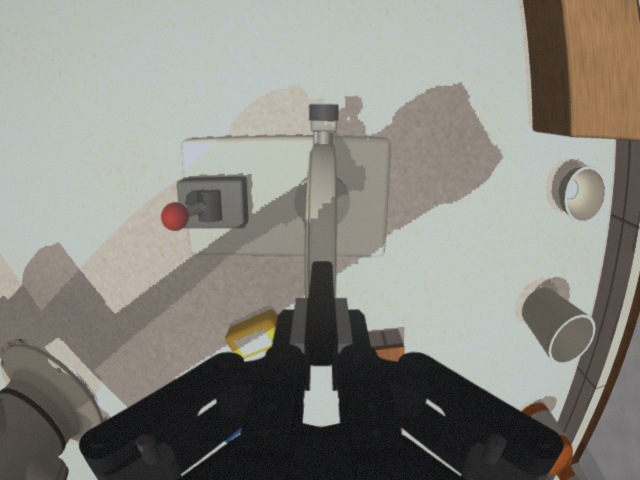

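View pics/s8z.png

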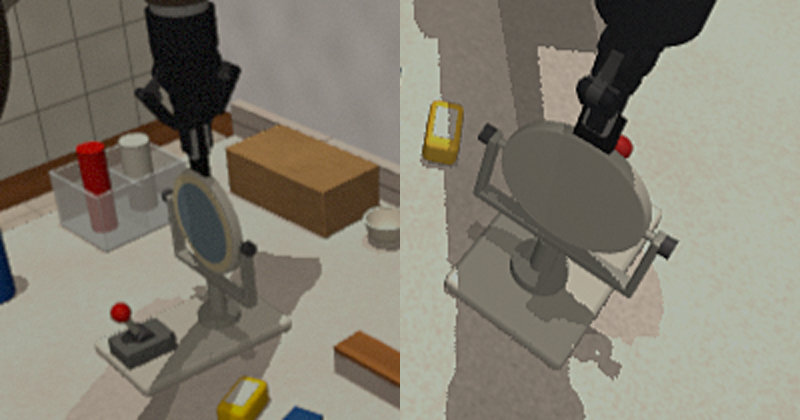

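Square now: in the wrist picture the foot's edges are axis-parallel and the fork is vertical at column 322. Releasing to a partial gap and pushing the tab back.

Emit:
{"op": "apply_moves", "data": {"rows": [[[-0.2,0,0,0,0],[-0.2,0,0,0,0],[-0.2,0,0,0,0],[-0.2,0,0,5,0],[-0.2,0,8,5,0],[-0.2,0,14,5,0],[-0.2,0,18,5,0],[-0.2,0,22,5,0],[-0.2,0,26,5,0],[-0.2,0,30,5,0],[-0.2,0,34,5,0],[-0.2,0,38,5,0],[-0.2,0,41,5,0],[-0.2,0,41,5,0],[-0.2,0,41,5,0]]]}}

```text
t: 9.93
ee_pos: [0.5711, 0.3052, 0.2164]
tcp_rot: [-2.32, -2.118, -0.004]
ft_force: [-0.3, -0.2, 0.3]
gripper_width: 0.034
```

Run:
```python
from pl import *
snap('wrist','w9.png'); c=snap('side','s9.png'); d=snap('scene','c9.png')
a=cv2.resize(c['frame'][60:270,130:330],None,fx=2.0,fy=2.0,interpolation=cv2.INTER_CUBIC);b=cv2.resize(d['frame'][240:450,370:570],None,fx=2.0,fy=2.0,interpolation=cv2.INTER_CUBIC)
cv2.imwrite('pics/s9z.png',np.hstack([a,b])[:,:,::-1])
mv(.53,.307,.214,-.09)
```

```text
tx ty tz [ -1.9 -40.7   2.5] roll [np.float64(-0.001)] | at [0.5707 0.3052 0.2165] jaw -0.091 q [0.49 0.34 0.5  1.73 0.   2.15] w 0.0344 F [-0.5  0.  -0.3] t 10.08
```

View pics/w9.png

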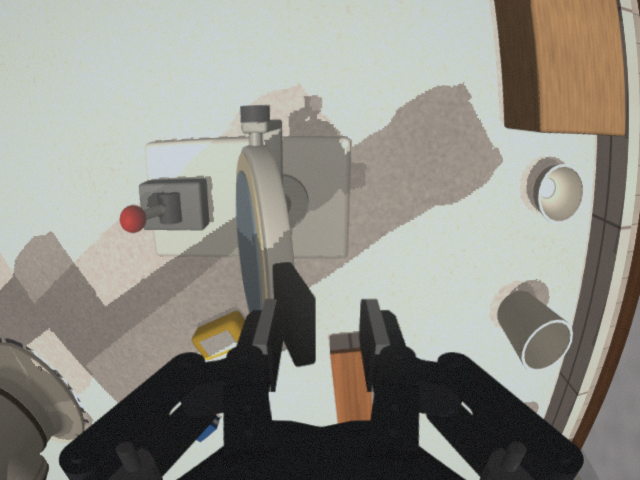

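View pics/s9z.png

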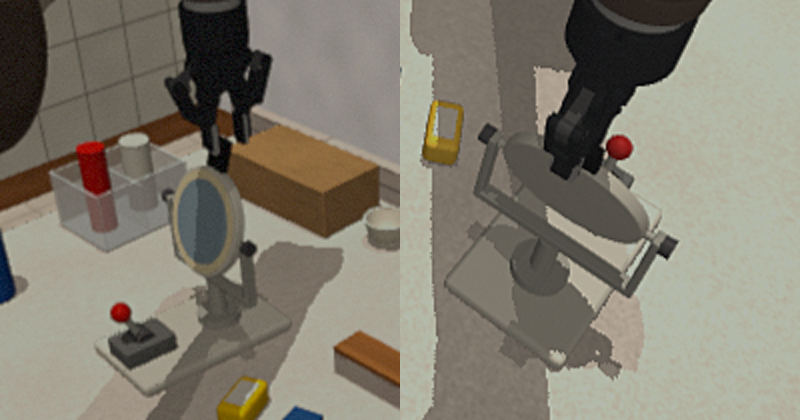

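The mirror has tilted back and the swivel is still square. Backing off and measuring.

Emit:
{"op": "apply_moves", "data": {"rows": [[[-0.2,0,-6,0,0],[-0.2,0,-8,0,0],[0.2,0,-8,-40,0],[0.2,0,-20,-80,0],[0.2,0,-60,-90,0],[0,0,-100,-90,0],[-0.5,0,-140,-90,0],[-1,0,-180,-90,0],[-1,0,-200,-90,0],[-1,0,-200,-90,0],[-1,0,-200,-90,0]]]}}

```text
t: 11.0
ee_pos: [0.3704, 0.3234, 0.3072]
tcp_rot: [-2.318, -2.12, -0.008]
ft_force: [0.3, 0.5, 1.0]
gripper_width: 0.0002
```

Run:
```python
from pl import *
c=snap('side','s10.png'); d=snap('scene','c10.png')
def ov(n,c,o,k,th,sw):
    f=cv2.resize(c['frame'][o[1]:o[1]+150,o[0]:o[0]+130],None,fx=k,fy=k,interpolation=cv2.INTER_CUBIC)
    ya=-.09
    Rz=Rn.from_euler('z',ya+sw).as_matrix()@Rn.from_euler('y',th).as_matrix()
    P=lambda v: tuple(int(t) for t in ((proj(c,np.array([.530,.307,.160])+Rz@np.array(v))-o+.5)*k))
    for xx,col in((-.007,(255,0,0)),(.007,(0,255,0))):
        q=[P([xx,.068*np.sin(a),.068*np.cos(a)]) for a in np.linspace(0,2*np.pi,60)]
        for i in range(59): cv2.line(f,q[i],q[i+1],col,1)
    for xx in(-.005,.005):
        q=[P([xx,y,z]) for y,z in((-.017,.068),(-.017,.106),(.017,.106),(.017,.068))]
        for i in range(3): cv2.line(f,q[i],q[i+1],(255,0,255),1)
    return f
A=np.hstack([ov('side',c,np.array([170,120]),3,.35,0),ov('scene',d,np.array([400,270]),3,.35,0)])
cv2.imwrite('pics/o10.png',A[:,:,::-1])
s,p,R=cur();print(p,s['gripper_width'])
for n in('side','scene'):
  for l in('mirror_tab','mirror_pivot','lamp_switch_tip'): 
    print(n,l,[(round(r['score'],2),np.round(np.array(r['at'])*[480,640],1)) for r in manip.landmark_of(n,l)[:2]])
```

```text
[0.37180046 0.32323465 0.30626713] 0.00018821256641129235
side mirror_tab [(0.75, array([131.5, 242.3]))]
side mirror_pivot [(0.75, array([169.9, 236.2]))]
side lamp_switch_tip [(0.63, array([219.2, 188.2]))]
scene mirror_tab [(0.62, array([314.7, 462.7]))]
scene mirror_pivot [(0.65, array([333.5, 454.2])), (0.24, array([263.6, 289.6]))]
scene lamp_switch_tip [(0.71, array([310.8, 477.6]))]
```

View pics/o10.png

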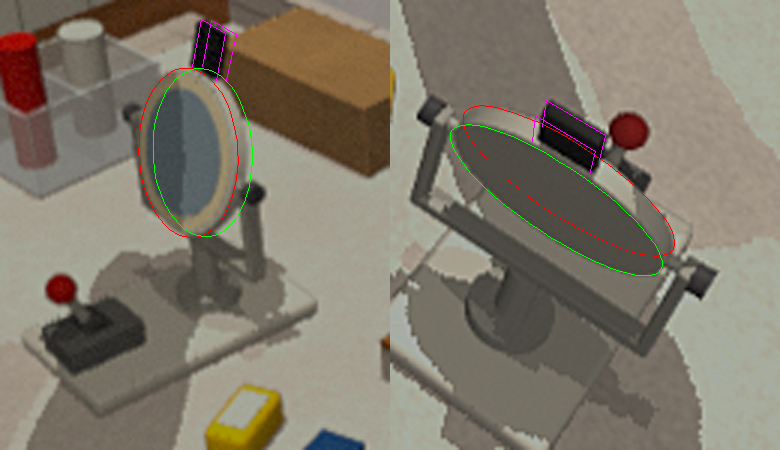

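The overlay at tilt 0.35 and swivel 0 matches both views, so the mirror is done. Next is the switch, starting in front of it.

Run:
```python
from pl import *
mv(.3557,.3227,.306,-.09);mv(.3557,.3227,.044,-.09)
```

```text
tx ty tz [ -1.9 -16.2  -0.2] roll [np.float64(-0.002)] | at [0.372  0.3231 0.3058] jaw -0.092 q [0.72 0.01 0.3  1.86 0.   2.38] w -0.0001 F [-1.2 -0.9  1.2] t 11.4
tx ty tz [ -2.3 -16.4 261.8] roll [np.float64(-0.002)] | at [0.372  0.3231 0.3058] jaw -0.092 q [0.72 0.01 0.3  1.86 0.   2.38] w -0.0001 F [-1.2 -0.9  1.2] t 11.4
```

Emit:
{"op": "apply_moves", "data": {"rows": [[[-1,-2,-16,0,0],[-1,-2,-16,40,0],[-1,-2,-16,80,0],[-1,-2,-16,120,0],[-1,-2,-16,160,0],[-1,-2,-16,200,0],[-1,-2,-16,235,0],[-1,-2,-16,255,0],[-1,-2,-16,262,0],[-1,-2,-16,262,0],[-1,-2,-16,262,0]]]}}

```text
t: 12.32
ee_pos: [0.3567, 0.3232, 0.0449]
tcp_rot: [-2.321, -2.117, -0.004]
ft_force: [0.5, -0.4, 0.1]
gripper_width: 0.0001
```

Run:
```python
from pl import *
c=snap('side','s11.png'); d=snap('scene','c11.png')
A=np.hstack([cv2.resize(c['frame'][150:280,140:270],None,fx=3,fy=3),cv2.resize(d['frame'][250:380,420:550],None,fx=3,fy=3)])
cv2.imwrite('pics/o11.png',A[:,:,::-1]); mv(.4135,.3175,.044,-.09)
```

```text
tx ty tz [-1.  56.7  1.9] roll [np.float64(-0.002)] | at [0.3571 0.3237 0.0458] jaw -0.092 q [ 0.74 -0.08 -0.3   1.35  0.    2.4 ] w 0.0003 F [1.1 0.8 0.2] t 12.42
```

View pics/o11.png

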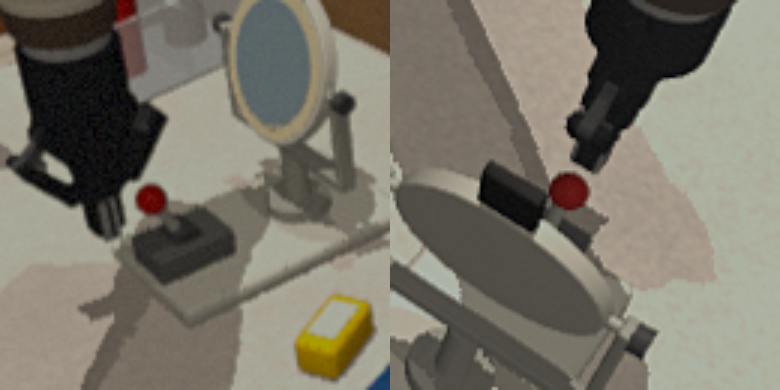

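Emit:
{"op": "apply_moves", "data": {"rows": [[[-1,-1,8,0,0],[-1,-1,15,0,0],[-1,-1,21,0,0],[-1,-1,27,0,0],[-1,-1,33,0,0],[-1,-1,39,0,0],[-1,-1,45,0,0],[-1,-1,50,0,0],[-1,-1,54,0,0],[-1,-1,57,0,0],[-1,-1,57,0,0],[-1,-1,57,0,0]]]}}

```text
t: 13.42
ee_pos: [0.414, 0.3174, 0.0458]
tcp_rot: [2.321, 2.117, 0.007]
ft_force: [-1.0, 0.6, 0.8]
gripper_width: -0.0003
```

Run:
```python
from pl import *
c=snap('side','s12.png'); d=snap('scene','c12.png')
A=np.hstack([cv2.resize(c['frame'][150:280,140:270],None,fx=3,fy=3),cv2.resize(d['frame'][250:380,420:550],None,fx=3,fy=3)])
cv2.imwrite('pics/o12.png',A[:,:,::-1]); mv(.4135,.3175,.044,-.09)
```

```text
tx ty tz [-0.1 -0.3  2. ] roll [np.float64(-0.002)] | at [0.4138 0.3175 0.046 ] jaw -0.092 q [ 0.65  0.01 -0.21  1.35  0.    2.32] w -0.0 F [ 0.  -0.3 -0.1] t 13.52
```

View pics/o12.png

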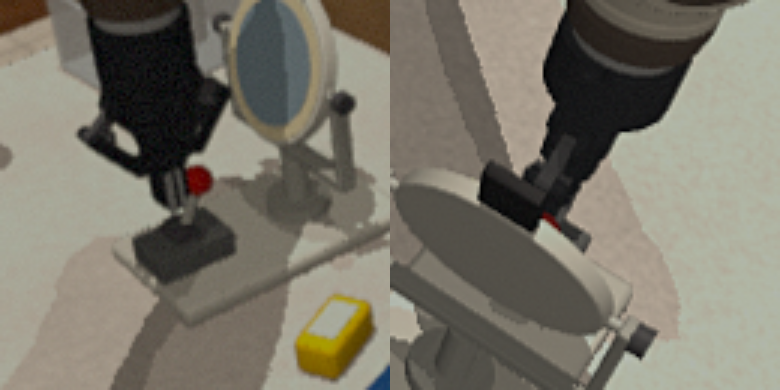

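Emit:
{"op": "apply_moves", "data": {"rows": [[[-1,0,3,0,0],[-1,0,6,0,0],[-1,0,9,0,0],[-1,0,9,0,0]]]}}

```text
t: 13.85
ee_pos: [0.4183, 0.3171, 0.0457]
tcp_rot: [-2.313, -2.115, 0.002]
ft_force: [-25.2, 2.8, 9.2]
gripper_width: -0.0001
```

Run:
```python
from pl import *
c=snap('side','s13.png')
A=cv2.resize(c['frame'][150:250,140:240],None,fx=5,fy=5)
# expected tip at states
for phi in (.3,.4,.5):
    x=-.112+.05*np.sin(phi); z=.044+.05*np.cos(phi); X=[.530+x*.996,.307-x*.0899,z]
    q=(proj(c,X)-[140,150]+.5)*5; cv2.circle(A,(int(q[0]),int(q[1])),3,(0,255,0),-1)
cv2.imwrite('pics/o13.png',A[:,:,::-1]); mv(.4135,.3175,.044,-.09)
```

```text
tx ty tz [ 0.  -4.8  1.7] roll [np.float64(0.0)] | at [0.4183 0.3171 0.0457] jaw -0.09 q [ 0.64  0.03 -0.19  1.36  0.01  2.3 ] w -0.0003 F [-25.3   2.4  10.2] t 13.9
```

View pics/o13.png

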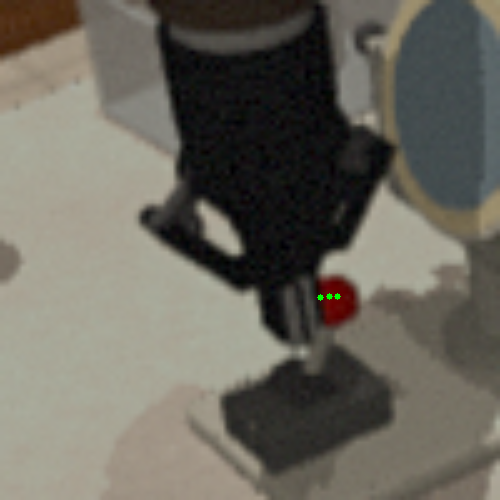

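The end stop is reached (25 N). Retreating and re-measuring the objects.

Run:
```python
from pl import *
mv(.40,.30,.25,-.09); mv(.30,.20,.30,-1.19+.0)
```

```text
tx ty tz [ -17.9  -17.9 -204.3] roll [np.float64(0.0)] | at [0.4183 0.3171 0.0457] jaw -0.09 q [ 0.64  0.03 -0.19  1.36  0.01  2.3 ] w -0.0003 F [-25.3   2.4  10.2] t 13.9
tx ty tz [-126.2 -108.9 -254.1] roll [np.float64(1.1)] | at [0.4183 0.3171 0.0457] jaw -0.09 q [ 0.64  0.03 -0.19  1.36  0.01  2.3 ] w -0.0003 F [-25.3   2.4  10.2] t 13.9
```

Emit:
{"op": "apply_moves", "data": {"rows": [[[-1,0,-15,0,0],[-1,0,-45,0,0],[-1,0,-60,-30,0],[-0.5,0,-60,-70,0],[0,0,-60,-110,0],[0.4,0,-60,-150,0],[0.4,0,-60,-190,0],[0.4,0,-60,-200,0],[0.4,0,-60,-200,0]]]}}

```text
t: 14.65
ee_pos: [0.3608, 0.3225, 0.2501]
tcp_rot: [-2.314, -2.115, -0.008]
ft_force: [0.8, 0.3, 0.3]
gripper_width: 0.0596
```

```bash
cat > obj.py <<'E'
from fit import *
from pl import mv,cur
D={'yellow':('yellow',(.068,.038),0,.034),'carton':('blue',(.07,.038),0,.034),'tin':('red',(.07,.04),0,.034),'brush':('brown',(.07,.038),.014,.032)}
def meas(nm,p,cams=('scene','side'),rad=24,zb=0):
    k,s,z0,z1=D[nm]; cc=[manip.camera(n) for n in cams]; r=[]
    for sel in [list(range(len(cc)))]+[[i] for i in range(len(cc))]:
        q=[cc[i] for i in sel]
        try:
            x,f=fit(q,[cmask(c['frame'],k) for c in q],p,s,z0+zb,z1+zb,[roi(c,p,rad) for c in q]); x[2]=(x[2]+np.pi/2)%np.pi-np.pi/2
            print(nm,[cams[i] for i in sel],x.round(4),round(f,3))
        except Exception as e: print(nm,sel,'fail',e)
def ov(fn,items,n,o,wh,k):
    c=manip.camera(n); f=c['frame'][o[1]:o[1]+wh[1],o[0]:o[0]+wh[0]]; f=cv2.resize(f,None,fx=k,fy=k,interpolation=cv2.INTER_CUBIC)
    for p,s,z0,z1 in items:
        C=corners(p,s,z0,z1); q=[tuple(int(round(t)) for t in (proj(c,X)-o+.5)*k) for X in C]
        for a,b in((0,1),(2,3),(4,5),(6,7),(0,2),(1,3),(4,6),(5,7),(0,4),(1,5),(2,6),(3,7)): cv2.line(f,q[a],q[b],(0,255,0),1)
    cv2.imwrite('pics/'+fn,f[:,:,::-1])
E
sed -i 's/> *0.15\*st/>0.04*st/' fit.py
python3 - <<'E'
from obj import *
mv(.4,.3,.25)
meas('yellow',(.434,.151)); meas('carton',(.433,.061),rad=22); meas('tin',(.448,-.302)); meas('brush',(.437,-.389))
it=[((.434,.151,.38),(.068,.038),0,.034),((.433,.061,.31),(.07,.038),0,.034)]
ov('o14a.png',it,'scene',(330,230),(130,110),4); ov('o14b.png',it,'side',(200,190),(130,110),4)
a=cv2.imread('pics/o14a.png');b=cv2.imread('pics/o14b.png');cv2.imwrite('pics/o14.png',cv2.resize(np.hstack([a,b]),None,fx=.76,fy=.76))
E
```

```text
tx ty tz [-18.9  41.   -0.1] roll [] | at [0.3608 0.3225 0.2501] jaw -0.089 q [ 0.72 -0.05  0.13  1.74  0.01  2.39] w 0.0596 F [0.8 0.3 0.3] t 14.65
yellow ['scene', 'side'] [0.4329 0.1493 0.3879] 0.138
yellow ['scene'] [0.4324 0.149  0.3816] 0.096
yellow ['side'] [0.4351 0.1528 0.5145] 0.138
carton ['scene', 'side'] [0.4335 0.0613 0.2951] 0.089
carton ['scene'] [0.4337 0.0608 0.2963] 0.052
carton ['side'] [0.4348 0.0645 0.3411] 0.08
tin ['scene', 'side'] [ 0.4477 -0.3022 -0.1371] 0.093
tin ['scene'] [ 0.447  -0.3055 -0.1465] 0.039
tin ['side'] [ 0.4495 -0.3008 -0.1073] 0.058
brush ['scene', 'side'] [ 0.4375 -0.3887 -0.0396] 0.102
brush ['scene'] [ 0.4364 -0.3912 -0.0371] 0.075
brush ['side'] [ 0.4382 -0.3882 -0.0193] 0.07
```

View pics/o14.png

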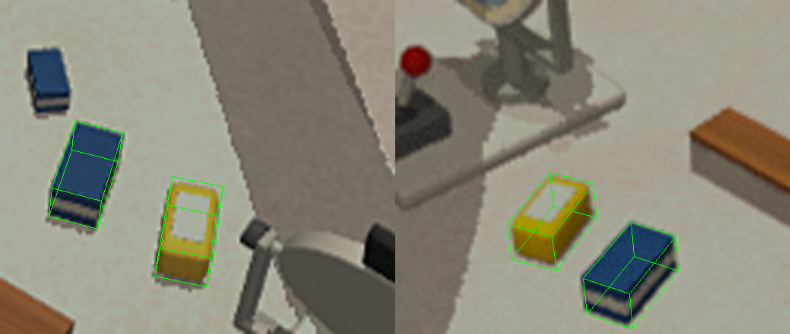

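Run:
```python
from pl import *
mv(.434,.1505,.06,-1.17)
```

```text
tx ty tz [-164.2   90.7  184.5] roll [np.float64(1.081)] | at [0.3595 0.3215 0.2456] jaw -0.089 q [ 0.73 -0.05  0.12  1.74  0.01  2.39] w 0.0595 F [-0.2 -0.5  0.2] t 15.15
```

Emit:
{"op": "apply_moves", "data": {"rows": [[[0.4,-164,91,0,-0.4],[0.4,-164,91,0,-0.8],[0.4,-164,91,0,-1.2],[0.4,-164,91,0,-1.6],[0.4,-164,91,0,-2.06],[0.4,-164,91,0,-2.06],[0.4,-164,91,40,-2.06],[0.4,-164,91,80,-2.06],[0.4,-164,91,120,-2.06],[0.4,-164,91,150,-2.06],[0.4,-164,91,185,-2.06],[0.4,-164,91,185,-2.06],[0.4,-164,91,185,-2.06],[0.4,-164,91,185,-2.06],[0.4,-164,91,185,-2.06],[0.4,-164,91,185,-2.06],[0.4,-164,91,185,-2.06],[0.4,-164,91,185,-2.06],[0.4,-164,91,185,-2.06]]]}}

```text
t: 16.73
ee_pos: [0.4342, 0.1506, 0.0594]
tcp_rot: [0.62, -3.074, -0.007]
ft_force: [-0.1, 0.6, -0.6]
gripper_width: 0.0599
```

Run:
```python
import tipv
tipv.view('tip15.png')
from pl import *
snap('wrist','w15.png'); mv(.434,.1505,-.012,1.97)
```

```text
tx ty tz [ 0. -0.  0.] roll [] | at [0.4342 0.1506 0.0594] jaw 1.967 q [ 0.33 -0.13 -0.32  1.39  0.01 -0.07] w 0.0596 F [-0.2  0.4 -0.7] t 16.83
tx ty tz [-0.  -0.4 71.4] roll [np.float64(-0.003)] | at [0.4343 0.1506 0.0594] jaw 1.967 q [ 0.33 -0.13 -0.32  1.39  0.01 -0.07] w 0.0597 F [-0.6  0.1 -0.2] t 16.88
```

View pics/tip15.png

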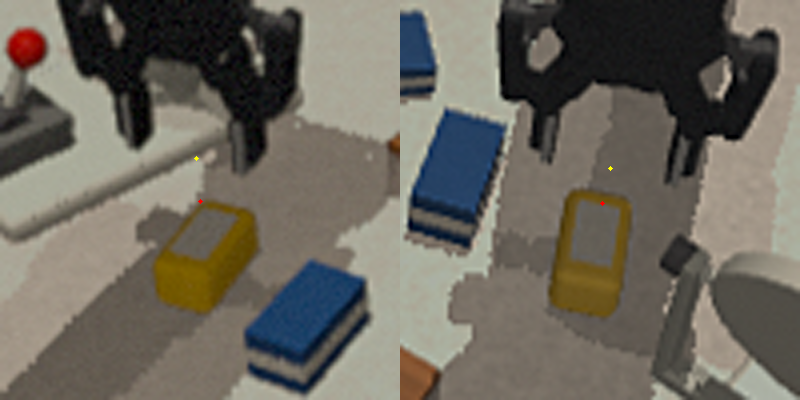

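View pics/w15.png

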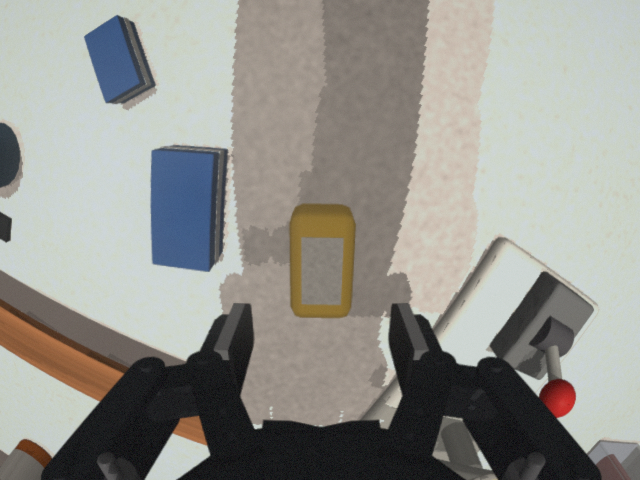

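The soap is aligned and centred in the wrist view (column 322). The tips are about 30 mm above the reported TCP at this opening. Descend and grip.

Emit:
{"op": "apply_moves", "data": {"rows": [[[0.4,0,0,30,0],[0.4,0,0,55,0],[0.4,0,0,70,0],[0.4,0,0,78,0],[0.4,0,0,79,0],[0.4,0,0,79,0],[-0.2,0,0,79,0],[-0.6,0,0,79,0],[-1,0,0,79,0],[-1,0,0,79,0],[-1,0,0,79,0],[-1,0,0,79,0],[-1,0,0,79,0]]]}}

```text
t: 17.97
ee_pos: [0.4349, 0.1513, -0.018]
tcp_rot: [0.618, -3.077, -0.008]
ft_force: [-0.4, -0.1, 7.0]
gripper_width: 0.0371
```

Run:
```python
import tipv
tipv.view('tip16.png')
```

```text
tx ty tz [-0.  0. -0.] roll [] | at [ 0.4349  0.1513 -0.018 ] jaw 1.967 q [ 0.33 -0.09 -0.43  1.23  0.01 -0.07] w 0.0368 F [-1.4 -0.1  5.8] t 18.07
```

View pics/tip16.png

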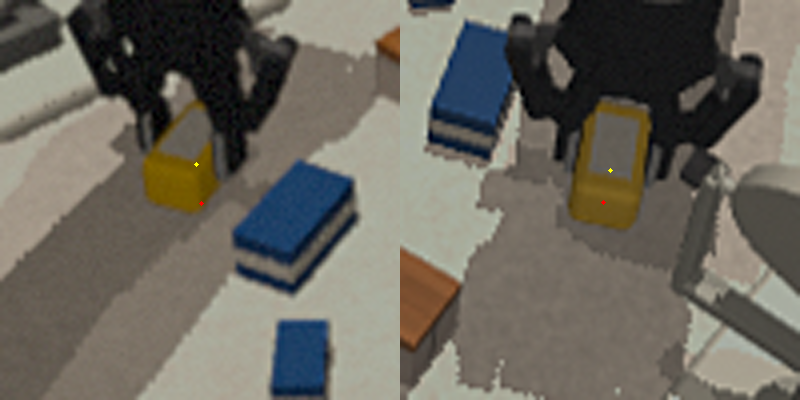

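Gripped at 37 mm. Lifting and checking.

Emit:
{"op": "apply_moves", "data": {"rows": [[[-1,0,0,-20,0],[-1,0,0,-50,0],[-1,0,0,-85,0],[-1,0,0,-120,0],[-1,0,0,-120,0],[-1,0,0,-120,0]]]}}

```text
t: 18.57
ee_pos: [0.4367, 0.1512, 0.1044]
tcp_rot: [-0.618, 3.078, 0.009]
ft_force: [0.2, -0.7, -1.7]
gripper_width: 0.037
```

Run:
```python
import tipv
tipv.view('tip17.png')
from pl import *
mv(.59,.085,.10,.003)
```

```text
tx ty tz [-1.6 -0.1 -2.9] roll [] | at [0.4352 0.1507 0.1015] jaw 1.967 q [ 0.33 -0.14 -0.24  1.47  0.01 -0.07] w 0.0366 F [-0.1 -0.6 -0.7] t 18.67
tx ty tz [-117.5 -120.3    0.6] roll [np.float64(-1.178)] | at [0.4352 0.1507 0.1015] jaw 1.967 q [ 0.33 -0.14 -0.24  1.47  0.01 -0.07] w 0.0366 F [-0.1 -0.6 -0.7] t 18.67
```

View pics/tip17.png

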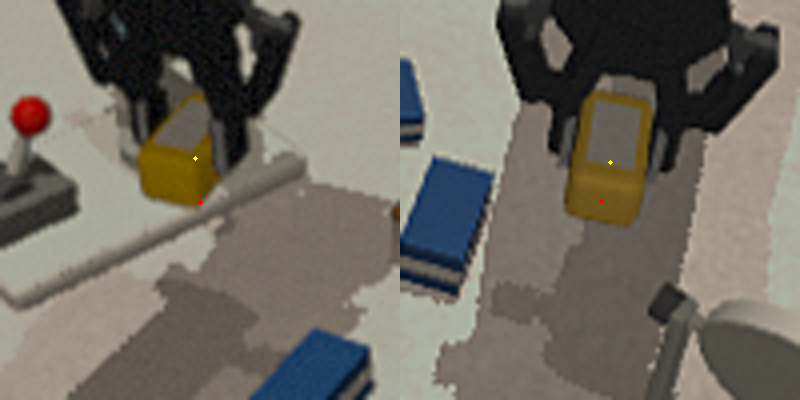

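Emit:
{"op": "apply_moves", "data": {"rows": [[[-1,-118,-120,0,-0.3],[-1,-118,-120,0,-0.6],[-1,-118,-120,0,-0.9],[-1,-118,-120,0,-1.178],[-1,-118,-120,0,-1.178],[-1,-118,-120,0,-1.178],[-1,-118,-120,0,-1.178],[-1,-118,-120,0,-1.178],[-1,-118,-120,0,-1.178],[-1,-118,-120,0,-1.178],[-1,-118,-120,0,-1.178],[-1,-118,-120,0,-1.178],[-1,-118,-120,30,-1.178],[-1,-118,-120,45,-1.178],[-1,-118,-120,45,-1.178]]]}}

```text
t: 19.92
ee_pos: [0.5878, 0.0854, 0.0512]
tcp_rot: [2.219, -2.216, -0.015]
ft_force: [-0.0, -0.8, -2.0]
gripper_width: 0.037
```

Run:
```python
import tipv
tipv.view('tip18.png')
from pl import *
snap('wrist','w18.png')
mv(.59,.085,.024,.003)
```

```text
tx ty tz [0.3 1.7 3.9] roll [] | at [0.5896 0.0857 0.0551] jaw -3.139 q [ 0.14  0.2   0.01  1.39  0.   -1.43] w 0.0368 F [0.2 0.8 0.3] t 20.02
tx ty tz [ 0.9  0.1 32.2] roll [np.float64(-0.001)] | at [0.5903 0.0857 0.0562] jaw -3.139 q [ 0.14  0.19  0.01  1.39  0.   -1.43] w 0.0366 F [ 0.1 -0.2 -0.5] t 20.07
```

View pics/tip18.png

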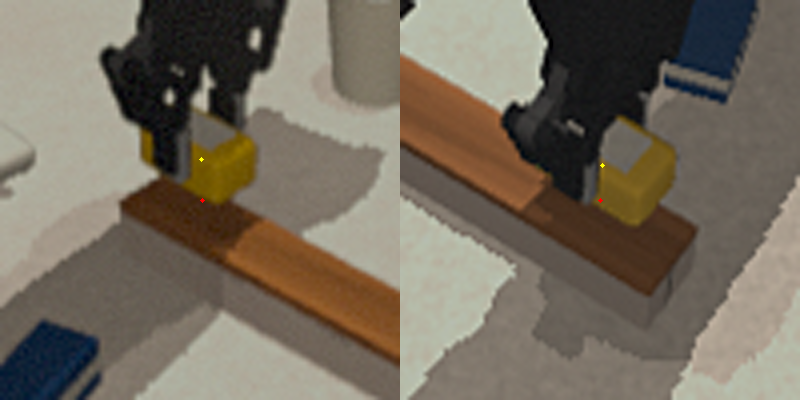

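View pics/w18.png

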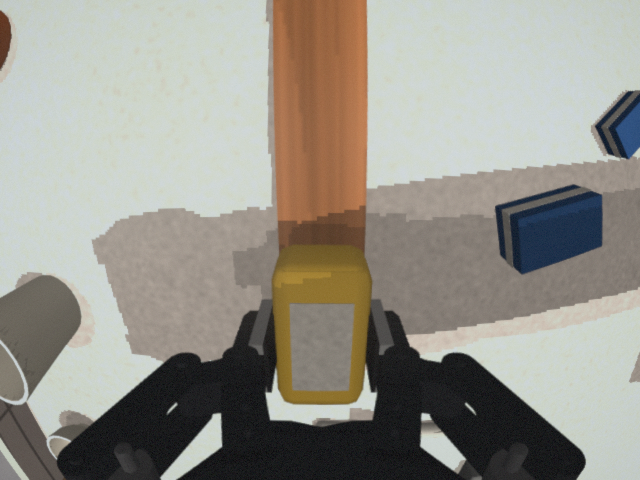

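The soap is centred over the ledge (ledge columns 274–367, soap about 321). Lowering, releasing and lifting.

Emit:
{"op": "apply_moves", "data": {"rows": [[[-1,0,0,15,0],[-1,0,0,26,0],[-1,0,0,32,0],[-1,0,0,32,0],[-1,0,0,32,0],[-0.1,0,0,32,0],[0.2,0,0,32,0],[0.4,0,0,32,0],[0.4,0,0,32,0],[0.4,0,0,10,0],[0.4,0,0,-30,0],[0.4,0,0,-70,0],[0.4,0,0,-70,0],[0.4,0,0,-70,0]]]}}

```text
t: 21.23
ee_pos: [0.5921, 0.0857, 0.1295]
tcp_rot: [-2.221, 2.215, 0.004]
ft_force: [-0.3, 0.0, 0.0]
gripper_width: 0.0599
```

Run:
```python
from obj import *
c=snap('wrist','w19.png'); s,p,R=cur()
mv(.433,.061,.06,.31+np.pi/2)
it=[((.59,.085,1.5735),(.068,.038),.04,.074)]
ov('o19a.png',it,'scene',(300,260),(100,110),4); ov('o19b.png',it,'side',(270,190),(100,110),4)
a=cv2.imread('pics/o19a.png');b=cv2.imread('pics/o19b.png');cv2.imwrite('pics/o19.png',np.hstack([a,b]))
```

```text
tx ty tz [ 24.5 158.1  67.5] roll [np.float64(1.263)] | at [0.5912 0.0856 0.1273] jaw -3.139 q [ 0.14  0.19  0.14  1.53  0.   -1.43] w 0.0597 F [-0.2  0.3 -0.1] t 21.28
```

View pics/o19.png

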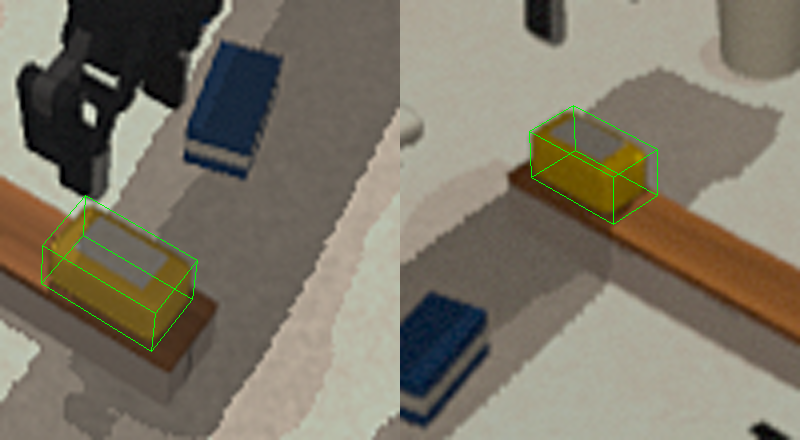

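View pics/w19.png

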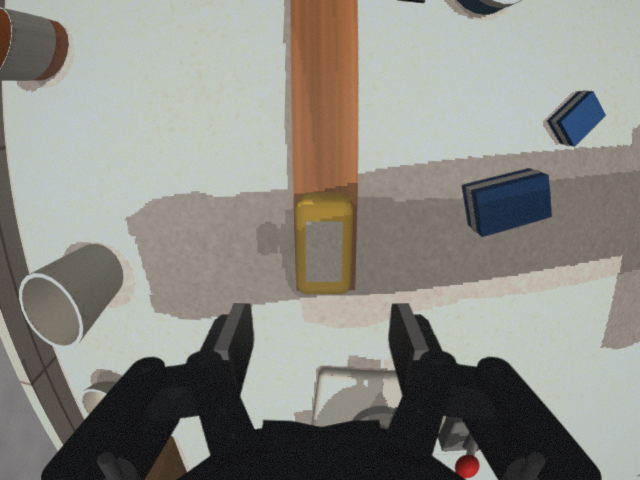

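The yellow soap is placed well. Next, the carton.

Emit:
{"op": "apply_moves", "data": {"rows": [[[0.4,25,158,0,0.3],[0.4,25,158,0,0.6],[0.4,25,158,0,0.9],[0.4,25,158,0,1.27],[0.4,25,158,20,1.27],[0.4,25,158,67,1.27],[0.4,25,158,67,1.27],[0.4,25,158,67,1.27],[0.4,25,158,67,1.27],[0.4,25,158,67,1.27],[0.4,25,158,67,1.27],[0.4,25,158,67,1.27],[0.4,25,158,67,1.27],[0.4,25,158,67,1.27]]]}}

```text
t: 22.55
ee_pos: [0.4316, 0.0603, 0.0586]
tcp_rot: [0.478, -3.1, -0.008]
ft_force: [-0.5, 0.2, 0.3]
gripper_width: 0.0599
```

Run:
```python
from pl import *
c=snap('wrist','w20.png'); mv(.4335,.0613,-.016,.31+np.pi/2)
```

```text
tx ty tz [-2.4 -0.  74.7] roll [np.float64(-0.004)] | at [0.4317 0.0603 0.0587] jaw 1.876 q [ 0.14 -0.19 -0.37  1.4   0.   -0.17] w 0.0598 F [0.2 0.4 0.3] t 22.6
```

View pics/w20.png

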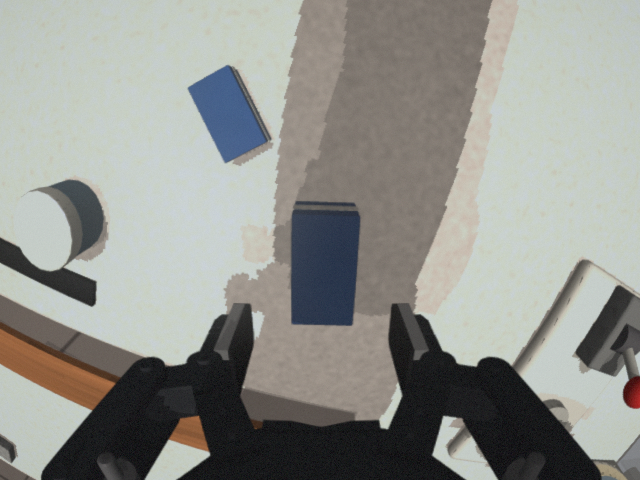

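Emit:
{"op": "apply_moves", "data": {"rows": [[[0.4,-2,0,30,0],[0.4,-2,0,55,0],[0.4,-2,0,68,0],[0.4,-2,0,74,0],[0.4,-2,0,74,0],[0.4,-2,0,74,0],[-0.2,-2,0,74,0],[-0.6,-2,0,74,0],[-1,-2,0,74,0],[-1,-2,0,74,0],[-1,-2,0,74,0],[-1,-2,0,74,0],[-1,-2,0,74,0]]]}}

```text
t: 23.68
ee_pos: [0.4343, 0.0614, -0.0137]
tcp_rot: [0.478, -3.103, -0.008]
ft_force: [-1.4, 0.8, 7.3]
gripper_width: 0.0366
```

Emit:
{"op": "apply_moves", "data": {"rows": [[[-1,0,0,-20,0],[-1,0,0,-50,0],[-1,0,0,-85,0],[-1,0,0,-120,0],[-1,0,0,-120,0],[-1,0,0,-120,0]]]}}

```text
t: 24.18
ee_pos: [0.4361, 0.061, 0.1086]
tcp_rot: [-0.478, 3.103, 0.008]
ft_force: [0.5, 0.9, -2.0]
gripper_width: 0.0368
```

Run:
```python
from pl import *
c=snap('wrist','w21.png'); mv(.59,-.005,.055,.003)
```

```text
tx ty tz [-127.9 -109.7   51.3] roll [np.float64(-1.268)] | at [0.4351 0.0609 0.1068] jaw 1.877 q [ 0.14 -0.19 -0.28  1.49  0.   -0.17] w 0.0368 F [-0.4  0.6 -2.1] t 24.23
```

View pics/w21.png

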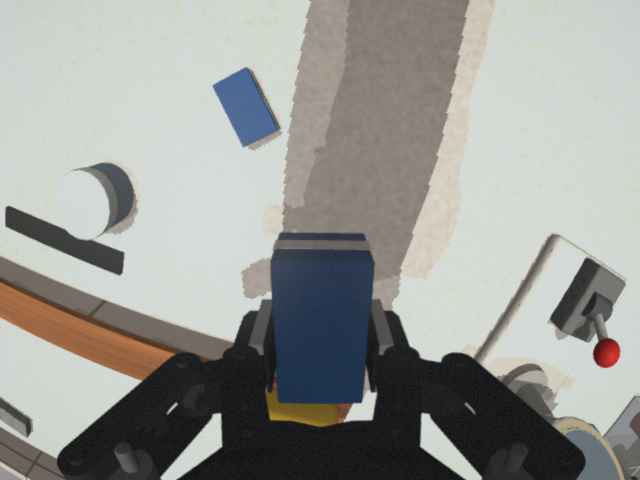

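Emit:
{"op": "apply_moves", "data": {"rows": [[[-1,-128,-110,0,-0.3],[-1,-128,-110,0,-0.6],[-1,-128,-110,0,-0.9],[-1,-128,-110,0,-1.268],[-1,-128,-110,0,-1.268],[-1,-128,-110,0,-1.268],[-1,-128,-110,0,-1.268],[-1,-128,-110,0,-1.268],[-1,-128,-110,0,-1.268],[-1,-128,-110,0,-1.268],[-1,-128,-110,0,-1.268],[-1,-128,-110,0,-1.268],[-1,-128,-110,30,-1.268],[-1,-128,-110,51,-1.268],[-1,-128,-110,51,-1.268],[-1,-128,-110,51,-1.268]]]}}

```text
t: 25.57
ee_pos: [0.5891, -0.0052, 0.0542]
tcp_rot: [-2.222, 2.221, 0.01]
ft_force: [0.5, -0.6, 0.1]
gripper_width: 0.0368
```

Run:
```python
from pl import *
c=snap('wrist','w22.png'); mv(.59,-.005,.0275,.003)
```

```text
tx ty tz [-0.1  0.  28.2] roll [np.float64(-0.002)] | at [ 0.5901 -0.0052  0.0557] jaw -3.141 q [-0.01  0.18 -0.01  1.39  0.   -1.58] w 0.0369 F [ 0.7  0.6 -0.9] t 25.62
```

View pics/w22.png

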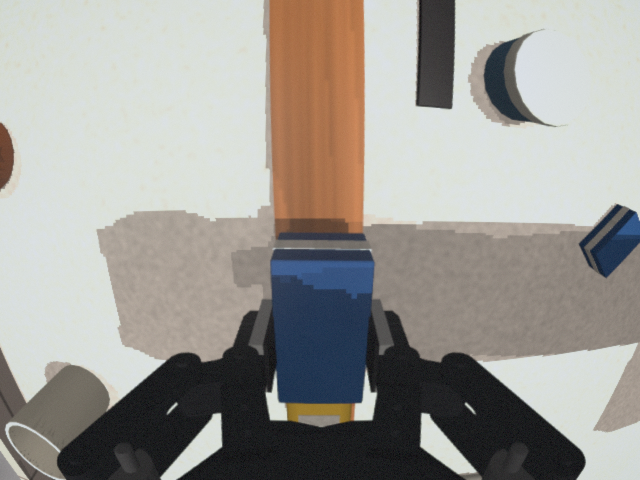

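Emit:
{"op": "apply_moves", "data": {"rows": [[[-1,0,0,14,0],[-1,0,0,24,0],[-1,0,0,28,0],[-1,0,0,28,0],[-1,0,0,28,0],[-0.1,0,0,28,0],[0.2,0,0,28,0],[0.4,0,0,28,0],[0.4,0,0,28,0],[0.4,0,0,10,0],[0.4,0,0,-30,0],[0.4,0,0,-70,0],[0.4,0,0,-70,0],[0.4,0,0,-70,0]]]}}

```text
t: 26.78
ee_pos: [0.5918, -0.0056, 0.129]
tcp_rot: [-2.219, 2.216, 0.001]
ft_force: [-0.4, -0.2, -0.6]
gripper_width: 0.0599
```

Run:
```python
from obj import *
c=snap('wrist','w23.png')
meas('tin',(.448,-.302)); meas('brush',(.437,-.389))
mv(.4475,-.3025,.125,np.pi/2-.13);mv(.4475,-.3025,.06,np.pi/2-.13)
it=[((.59,.086,1.5735),(.068,.038),.04,.074),((.59,-.005,1.5735),(.07,.038),.04,.074)]
ov('o23a.png',it,'scene',(270,240),(100,110),4); ov('o23b.png',it,'side',(290,200),(100,110),4)
a=cv2.imread('pics/o23a.png');b=cv2.imread('pics/o23b.png');cv2.imwrite('pics/o23.png',np.hstack([a,b]))
```

```text
tin ['scene', 'side'] [ 0.4477 -0.3022 -0.1371] 0.096
tin ['scene'] [ 0.447  -0.3055 -0.1465] 0.04
tin ['side'] [ 0.4493 -0.3007 -0.1056] 0.062
brush ['scene', 'side'] [ 0.4375 -0.3887 -0.0394] 0.104
brush ['scene'] [ 0.4364 -0.3913 -0.0373] 0.081
brush ['side'] [ 0.4382 -0.3882 -0.0192] 0.068
tx ty tz [296.8 142.3  -1.5] roll [np.float64(-1.44)] | at [ 0.5895 -0.0056  0.1243] jaw -3.141 q [-0.01  0.17  0.12  1.52  0.   -1.58] w 0.0599 F [ 0.2 -0.7 -0.6] t 27.03
tx ty tz [297.1 142.   63.5] roll [np.float64(-1.44)] | at [ 0.5895 -0.0056  0.1243] jaw -3.141 q [-0.01  0.17  0.12  1.52  0.   -1.58] w 0.0599 F [ 0.2 -0.7 -0.6] t 27.03
```

View pics/o23.png

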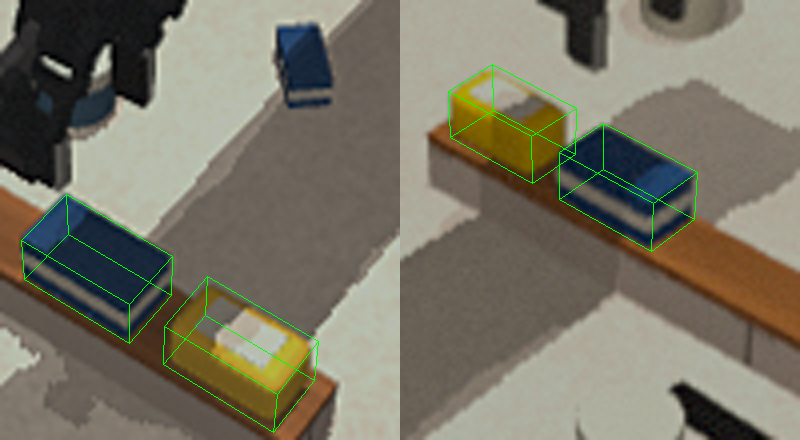

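View pics/w23.png

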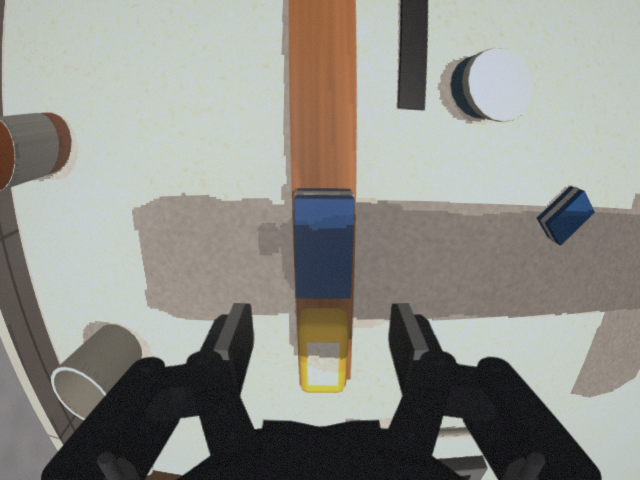

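Both are good. Next, the tin (roll +1.70 to respect the last joint's range).

Emit:
{"op": "apply_moves", "data": {"rows": [[[0.4,297,142,0,0.3],[0.4,297,142,0,0.6],[0.4,297,142,0,0.9],[0.4,297,142,0,1.2],[0.4,297,142,0,1.5],[0.4,297,142,0,1.7],[0.4,297,142,0,1.7],[0.4,297,142,0,1.7],[0.4,297,142,0,1.7],[0.4,297,142,30,1.7],[0.4,297,142,64,1.7],[0.4,297,142,64,1.7],[0.4,297,142,64,1.7],[0.4,297,142,64,1.7],[0.4,297,142,64,1.7],[0.4,297,142,64,1.7],[0.4,297,142,64,1.7],[0.4,297,142,64,1.7],[0.4,297,142,64,1.7]]]}}

```text
t: 28.72
ee_pos: [0.4478, -0.3024, 0.0598]
tcp_rot: [-0.199, -3.131, -0.007]
ft_force: [0.1, 0.6, -0.3]
gripper_width: 0.0597
```

Run:
```python
from pl import *
c=snap('wrist','w24.png'); mv(.4475,-.3025,-.015,np.pi/2-.13)
```

```text
tx ty tz [-0.  -0.4 74.8] roll [np.float64(0.003)] | at [ 0.4478 -0.3024  0.0598] jaw 1.444 q [-0.6   0.06 -0.13  1.39  0.   -0.47] w 0.0596 F [-0.5  0.4  0.2] t 28.77
```

View pics/w24.png

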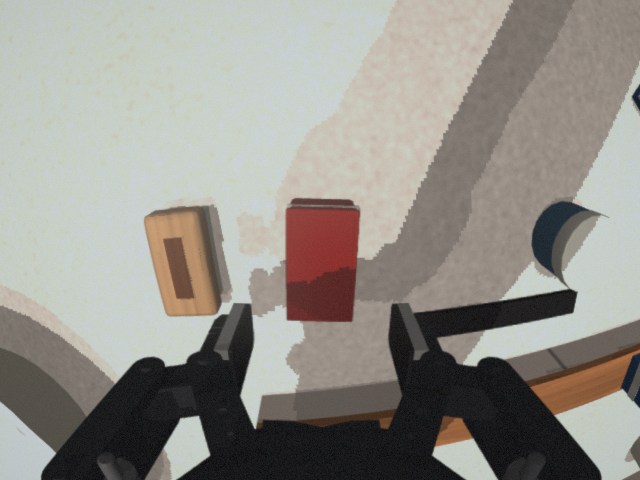

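The tin is centred and aligned. Descend, grip, lift.

Emit:
{"op": "apply_moves", "data": {"rows": [[[0.4,0,0,30,0],[0.4,0,0,55,0],[0.4,0,0,68,0],[0.4,0,0,74,0],[0.4,0,0,74,0],[0.4,0,0,74,0],[-0.2,0,0,74,0],[-0.6,0,0,74,0],[-1,0,0,74,0],[-1,0,0,74,0],[-1,0,0,74,0],[-1,0,0,74,0],[-1,0,0,74,0]]]}}

```text
t: 29.85
ee_pos: [0.4485, -0.3027, -0.0124]
tcp_rot: [-0.2, -3.134, -0.005]
ft_force: [0.0, 0.7, 6.4]
gripper_width: 0.0388
```

Emit:
{"op": "apply_moves", "data": {"rows": [[[-1,0,0,-20,0],[-1,0,0,-50,0],[-1,0,0,-85,0],[-1,0,0,-120,0],[-1,0,0,-120,0],[-1,0,0,-120,0]]]}}

```text
t: 30.35
ee_pos: [0.4499, -0.3039, 0.1103]
tcp_rot: [0.199, 3.132, 0.001]
ft_force: [-0.3, 0.8, -0.7]
gripper_width: 0.0385
```

Run:
```python
from pl import *
c=snap('wrist','w25.png'); mv(.591,-.20,.055,.003)
```

```text
tx ty tz [-127.7  120.4   53.5] roll [np.float64(1.441)] | at [ 0.4491 -0.3034  0.1083] jaw 1.444 q [-0.6   0.05 -0.04  1.48  0.   -0.47] w 0.039 F [-0.2  0.5 -1. ] t 30.4
```

View pics/w25.png

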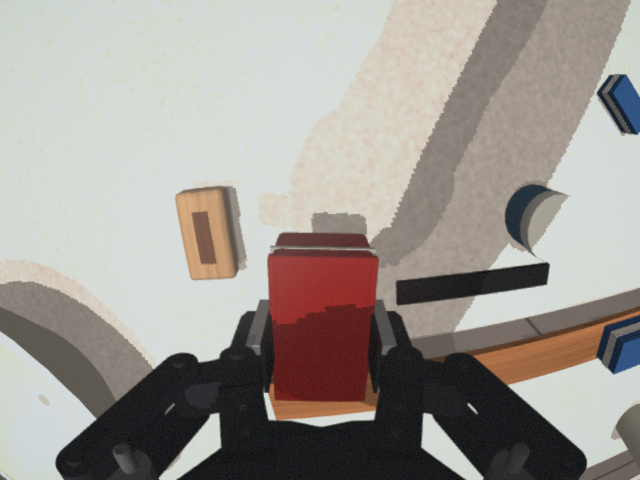

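Emit:
{"op": "apply_moves", "data": {"rows": [[[-1,-128,120,0,0.3],[-1,-128,120,0,0.6],[-1,-128,120,0,0.9],[-1,-128,120,0,1.2],[-1,-128,120,0,1.441],[-1,-128,120,0,1.441],[-1,-128,120,0,1.441],[-1,-128,120,0,1.441],[-1,-128,120,0,1.441],[-1,-128,120,0,1.441],[-1,-128,120,0,1.441],[-1,-128,120,0,1.441],[-1,-128,120,0,1.441],[-1,-128,120,30,1.441],[-1,-128,120,53,1.441],[-1,-128,120,53,1.441],[-1,-128,120,53,1.441]]]}}

```text
t: 31.82
ee_pos: [0.5899, -0.2, 0.0538]
tcp_rot: [-2.213, -2.223, 0.0]
ft_force: [0.4, 0.1, -1.2]
gripper_width: 0.0387
```

Run:
```python
from pl import *
c=snap('wrist','w26.png'); mv(.591,-.20,.0285,.003)
```

```text
tx ty tz [ 0.3  0.1 27.1] roll [np.float64(0.001)] | at [ 0.5909 -0.2003  0.0556] jaw 0.004 q [-0.33  0.26  0.09  1.4   0.    1.24] w 0.0388 F [ 0.7 -0.6 -0.3] t 31.87
```

View pics/w26.png

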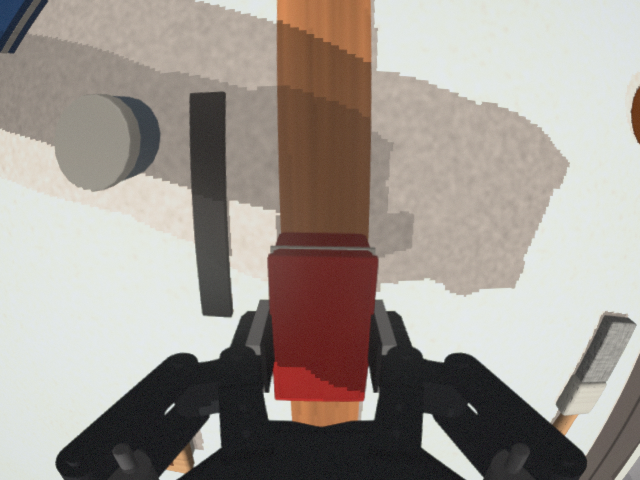

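Emit:
{"op": "apply_moves", "data": {"rows": [[[-1,0,0,14,0],[-1,0,0,23,0],[-1,0,0,27,0],[-1,0,0,27,0],[-1,0,0,27,0],[-0.1,0,0,27,0],[0.2,0,0,27,0],[0.4,0,0,27,0],[0.4,0,0,27,0],[0.4,0,0,10,0],[0.4,0,0,-30,0],[0.4,0,0,-70,0],[0.4,0,0,-70,0],[0.4,0,0,-70,0]]]}}

```text
t: 33.03
ee_pos: [0.5924, -0.201, 0.129]
tcp_rot: [2.215, 2.224, 0.006]
ft_force: [-0.6, 0.2, -0.9]
gripper_width: 0.0597
```

Run:
```python
from obj import *
c=snap('wrist','w27.png')
meas('brush',(.437,-.389))
mv(.4375,-.3895,.06,np.pi/2-.03)
it=[((.59,.086,1.5735),(.068,.038),.04,.074),((.59,-.005,1.5735),(.07,.038),.04,.074),((.59,-.2,1.5735),(.07,.04),.04,.074)]
ov('o27a.png',it,'scene',(180,230),(180,120),2.2); ov('o27b.png',it,'side',(300,210),(180,120),2.2)
a=cv2.imread('pics/o27a.png');b=cv2.imread('pics/o27b.png');cv2.imwrite('pics/o27.png',np.hstack([a,b]))
```

```text
brush ['scene', 'side'] [ 0.4383 -0.3881 -0.0175] 0.322
brush ['scene'] [ 0.4423 -0.4042  1.545 ] 0.56
brush ['side'] [ 0.4383 -0.3882 -0.0187] 0.07
tx ty tz [-188.7 -153.7   64.3] roll [np.float64(-1.537)] | at [ 0.5905 -0.2004  0.1245] jaw 0.004 q [-0.33  0.25  0.21  1.53  0.    1.24] w 0.0598 F [-0.2 -0.6 -0.3] t 33.18
```

View pics/o27.png

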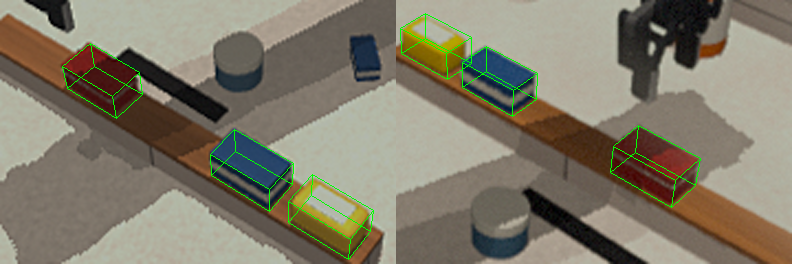

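View pics/w27.png

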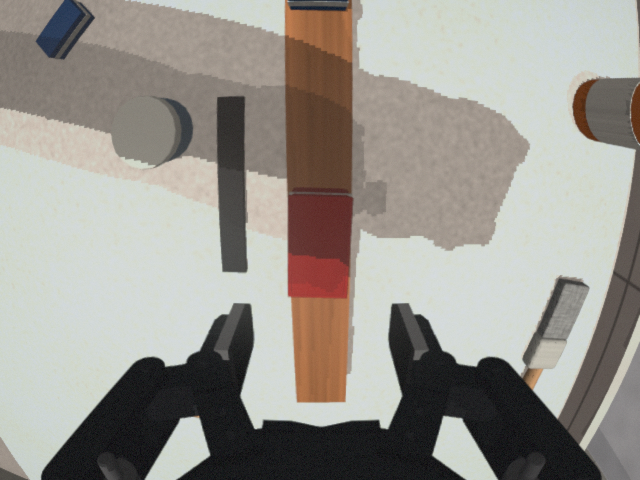

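Run:
```python
from h import *
c=manip.camera('scene'); d=manip.camera('side')
for z in(.0,.06,.1,.14): print(z,onplane(c,155,178,z).round(3),onplane(c,150,195,z).round(3),onplane(d,548,400,z).round(3),onplane(d,560,360,z).round(3))
```

```text
0.0 [ 0.421 -0.665  0.   ] [ 0.484 -0.612  0.   ] [ 0.551 -0.514  0.   ] [ 0.653 -0.491  0.   ]
0.06 [ 0.467 -0.59   0.06 ] [ 0.525 -0.54   0.06 ] [ 0.5   -0.522  0.06 ] [ 0.594 -0.501  0.06 ]
0.1 [ 0.497 -0.54   0.1  ] [ 0.552 -0.493  0.1  ] [ 0.465 -0.527  0.1  ] [ 0.554 -0.508  0.1  ]
0.14 [ 0.528 -0.489  0.14 ] [ 0.58  -0.445  0.14 ] [ 0.43  -0.533  0.14 ] [ 0.514 -0.514  0.14 ]
```

Emit:
{"op": "apply_moves", "data": {"rows": [[[0.4,-189,-154,0,-0.3],[0.4,-189,-154,0,-0.6],[0.4,-189,-154,0,-0.9],[0.4,-189,-154,0,-1.2],[0.4,-189,-154,0,-1.537],[0.4,-189,-154,0,-1.537],[0.4,-189,-154,0,-1.537],[0.4,-189,-154,0,-1.537],[0.4,-189,-154,30,-1.537],[0.4,-189,-154,64,-1.537],[0.4,-189,-154,64,-1.537],[0.4,-189,-154,64,-1.537],[0.4,-189,-154,64,-1.537],[0.4,-189,-154,64,-1.537],[0.4,-189,-154,64,-1.537],[0.4,-189,-154,64,-1.537]]]}}

```text
t: 34.72
ee_pos: [0.4371, -0.3897, 0.0601]
tcp_rot: [-0.051, -3.138, -0.005]
ft_force: [-0.3, 0.3, -0.4]
gripper_width: 0.0594
```

Run:
```python
from pl import *
c=snap('wrist','w28.png'); mv(.4375,-.3895,-.015,np.pi/2-.03)
```

```text
tx ty tz [-0.6  0.1 75.2] roll [np.float64(-0.002)] | at [ 0.4371 -0.3898  0.0602] jaw 1.539 q [-0.73  0.17 -0.01  1.4   0.   -0.7 ] w 0.0599 F [-0.6 -0.  -0.2] t 34.77
```

View pics/w28.png

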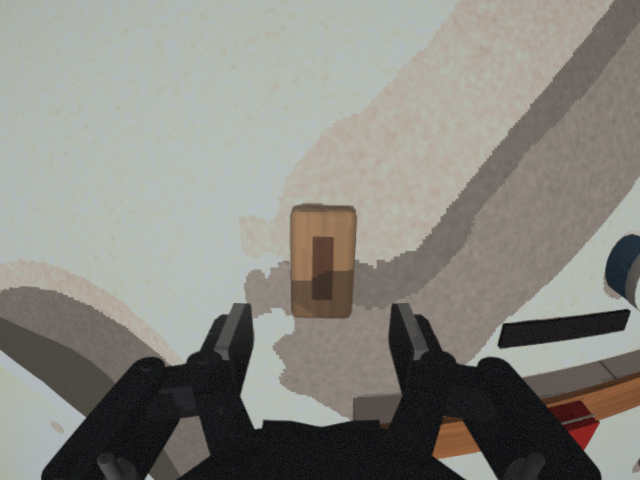

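Emit:
{"op": "apply_moves", "data": {"rows": [[[0.4,0,0,30,0],[0.4,0,0,55,0],[0.4,0,0,68,0],[0.4,0,0,75,0],[0.4,0,0,75,0],[0.4,0,0,75,0],[-0.2,0,0,75,0],[-0.6,0,0,75,0],[-1,0,0,75,0],[-1,0,0,75,0],[-1,0,0,75,0],[-1,0,0,75,0],[-1,0,0,75,0]]]}}

```text
t: 35.85
ee_pos: [0.4378, -0.3904, -0.013]
tcp_rot: [-0.05, -3.141, -0.002]
ft_force: [-1.0, 0.4, 6.4]
gripper_width: 0.0365
```

Emit:
{"op": "apply_moves", "data": {"rows": [[[-1,0,0,-20,0],[-1,0,0,-50,0],[-1,0,0,-85,0],[-1,0,0,-120,0],[-1,0,0,-120,0],[-1,0,0,-120,0]]]}}

```text
t: 36.35
ee_pos: [0.4389, -0.3915, 0.1099]
tcp_rot: [0.05, 3.138, -0.003]
ft_force: [-0.2, -0.6, -1.6]
gripper_width: 0.0364
```

Run:
```python
from pl import *
c=snap('wrist','w29.png'); mv(.591,-.30,.055,.003)
```

```text
tx ty tz [-149.8   95.7   52.9] roll [np.float64(1.536)] | at [ 0.4382 -0.3908  0.1078] jaw 1.539 q [-0.73  0.16  0.07  1.48  0.   -0.7 ] w 0.0366 F [-0.1  0.2 -0.6] t 36.4
```

View pics/w29.png

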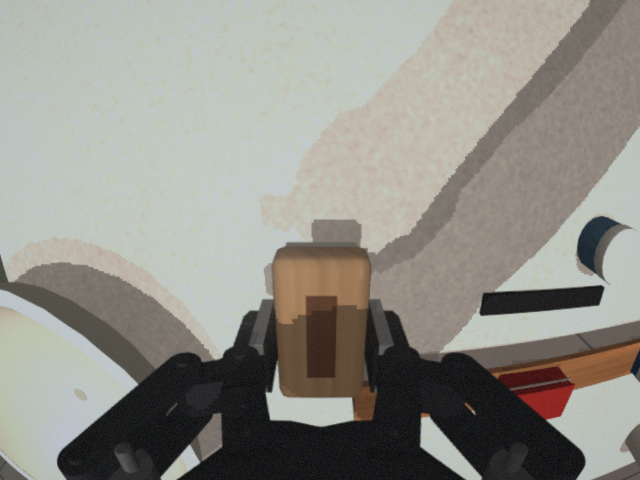

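Emit:
{"op": "apply_moves", "data": {"rows": [[[-1,-150,96,0,0.3],[-1,-150,96,0,0.6],[-1,-150,96,0,0.9],[-1,-150,96,0,1.2],[-1,-150,96,0,1.536],[-1,-150,96,0,1.536],[-1,-150,96,0,1.536],[-1,-150,96,0,1.536],[-1,-150,96,0,1.536],[-1,-150,96,0,1.536],[-1,-150,96,0,1.536],[-1,-150,96,0,1.536],[-1,-150,96,0,1.536],[-1,-150,96,0,1.536],[-1,-150,96,30,1.536],[-1,-150,96,53,1.536],[-1,-150,96,53,1.536],[-1,-150,96,53,1.536]]]}}

```text
t: 37.9
ee_pos: [0.5899, -0.299, 0.053]
tcp_rot: [-2.214, -2.224, 0.001]
ft_force: [0.1, 0.7, -0.7]
gripper_width: 0.0365
```

Run:
```python
from pl import *
c=snap('wrist','w30.png'); mv(.591,-.30,.028,.003)
```

```text
tx ty tz [-0.5  0.1 26.9] roll [np.float64(0.001)] | at [ 0.5909 -0.2995  0.0549] jaw 0.004 q [-0.47  0.35  0.2   1.42  0.    1.1 ] w 0.0369 F [0.3 0.1 0.9] t 37.95
```

View pics/w30.png

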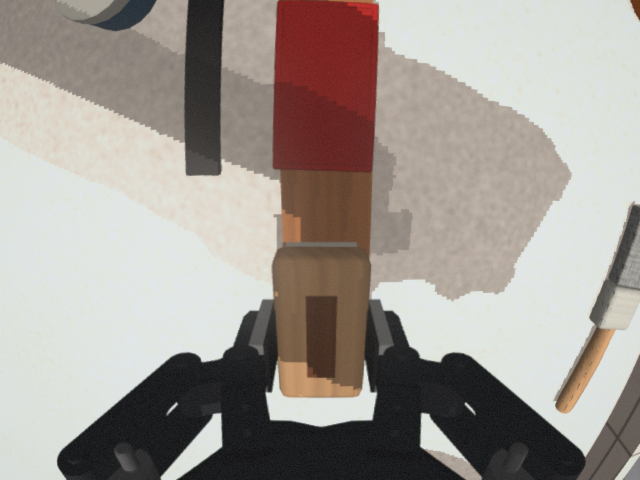

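Emit:
{"op": "apply_moves", "data": {"rows": [[[-1,0,2,14,0],[-1,0,2,23,0],[-1,0,2,27,0],[-1,0,2,27,0],[-1,0,2,27,0],[-0.1,0,2,27,0],[0.2,0,2,27,0],[0.4,0,2,27,0],[0.4,0,2,27,0],[0.4,0,2,10,0],[0.4,0,2,-30,0],[0.4,0,2,-70,0],[0.4,0,2,-120,0],[0.4,0,2,-120,0],[0.4,0,2,-120,0]]]}}

```text
t: 39.2
ee_pos: [0.5944, -0.3003, 0.1797]
tcp_rot: [2.213, 2.221, 0.004]
ft_force: [1.8, -0.0, -0.5]
gripper_width: 0.0601
```

Run:
```python
from pl import *
snap('wrist','w31.png'); mv(.35,-.15,.30)
```

```text
tx ty tz [ 150.8 -242.8 -124.1] roll [] | at [ 0.5937 -0.3     0.1768] jaw 0.004 q [-0.47  0.37  0.45  1.66  0.    1.1 ] w 0.06 F [ 0.2  0.8 -1. ] t 39.25
```

View pics/w31.png

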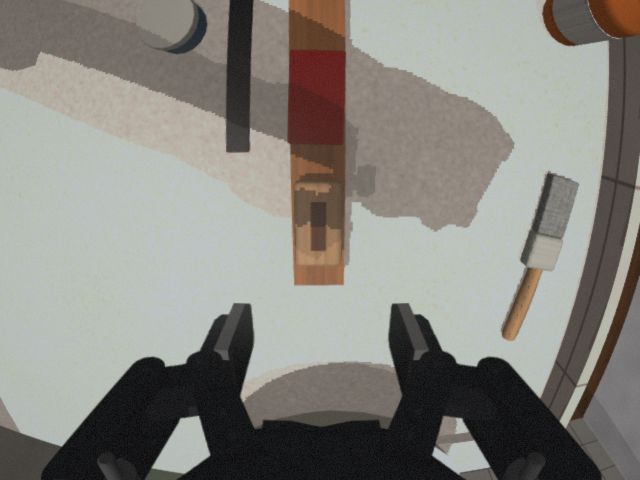

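All four are placed. Moving the arm clear for a final check, including for hidden items.

Emit:
{"op": "apply_moves", "data": {"rows": [[[0.4,0,0,-124,0],[0.4,0,0,-124,0],[0.4,0,0,-124,0],[0.4,151,-243,-124,0],[0.4,151,-243,-124,0],[0.4,151,-243,-124,0],[0.4,151,-243,-124,0],[0.4,151,-243,-124,0],[0.4,151,-243,-124,0],[0.4,151,-243,-124,0],[0.4,151,-243,-124,0],[0.4,151,-243,-124,0],[0.4,151,-243,-124,0]]]}}

```text
t: 40.33
ee_pos: [0.35, -0.1498, 0.2991]
tcp_rot: [2.215, 2.224, 0.002]
ft_force: [0.2, -0.2, -1.1]
gripper_width: 0.0597
```

Run:
```python
from obj import *
c=snap('scene','c32.png');d=snap('side','s32.png');w=snap('wrist','w32.png')
for nm,p in(('yellow',(.59,.086)),('carton',(.59,-.005)),('tin',(.59,-.2)),('brush',(.592,-.3))):
    k,s,z0,z1=D[nm]
    for sel in([0,1],[0],[1]):
        q=[(c,d)[i] for i in sel]; r=[]
        for e in q:
            u,v=proj(e,[p[0],p[1],.057]).astype(int); r.append([u-24,v-24,u+24,v+24])
        if nm=='brush': continue
        x,f=fit(q,[cmask(e['frame'],k) for e in q],p,s,.04+z0,.04+z1,r); print(nm,sel,x.round(4),round(f,3))
```

```text
yellow [0, 1] [0.5897 0.0854 1.4779] 0.236
yellow [0] [0.5899 0.0848 1.4849] 0.127
yellow [1] [0.5832 0.0826 2.3123] 0.33
carton [0, 1] [ 0.5897 -0.0054  1.545 ] 0.066
carton [0] [ 0.5896 -0.0068 -1.596 ] 0.031
carton [1] [ 0.5894 -0.0029  1.5046] 0.074
tin [0, 1] [ 0.5898 -0.2023  1.5497] 0.075
tin [0] [ 0.5897 -0.2034 -1.5933] 0.035
tin [1] [ 0.5912 -0.1988  1.4851] 0.064
```

View pics/c32.png

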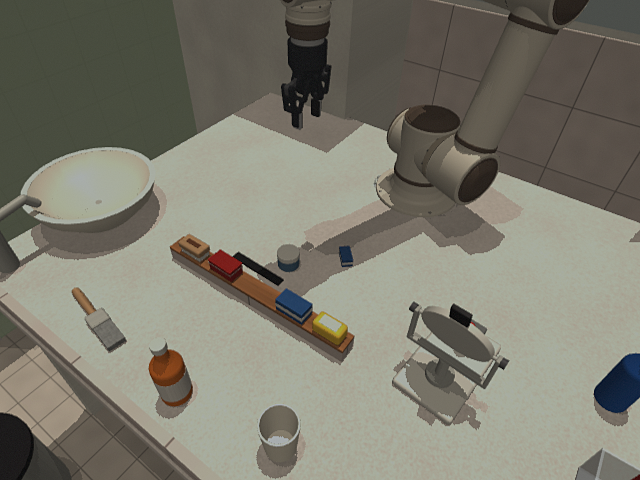

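View pics/s32.png

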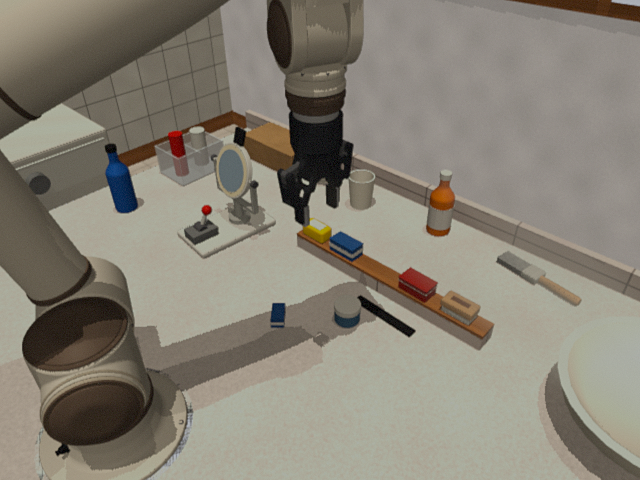

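View pics/w32.png

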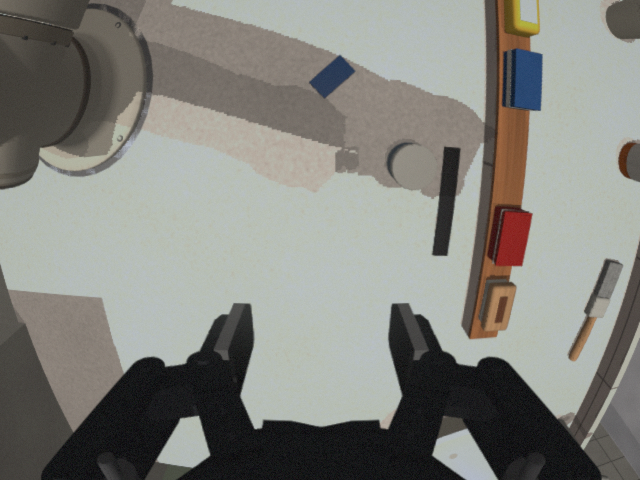

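All four stand on the ledge, and nothing else that's listed is in view. Final mirror, switch and brush overlay.

Run:
```python
from obj import *
c=manip.camera('side'); d=manip.camera('scene')
def ovm(c,o,k,th,sw,w,h):
    f=cv2.resize(c['frame'][o[1]:o[1]+h,o[0]:o[0]+w],None,fx=k,fy=k,interpolation=cv2.INTER_CUBIC)
    ya=-.09; Rz=Rn.from_euler('z',ya+sw).as_matrix()@Rn.from_euler('y',th).as_matrix()
    P=lambda v: tuple(int(t) for t in ((proj(c,np.array([.530,.307,.160])+v)-o+.5)*k))
    for xx,col in((-.007,(255,0,0)),(.007,(0,255,0))):
        q=[P(Rz@np.array([xx,.068*np.sin(a),.068*np.cos(a)])) for a in np.linspace(0,2*np.pi,60)]
        for i in range(59): cv2.line(f,q[i],q[i+1],col,1)
    for y in(-.083,.083): cv2.circle(f,P(Rn.from_euler('z',ya+sw).as_matrix()@np.array([0,y,0])),3,(0,255,255),-1)
    for phi in(-.5,0,.5):
        cv2.circle(f,P(Rn.from_euler('z',ya).as_matrix()@np.array([-.112+.05*np.sin(phi),0,-.116+.05*np.cos(phi)])),2,(0,255,0),-1)
    return f
A=np.hstack([ovm(c,np.array([170,120]),3,.35,0,130,150),ovm(d,np.array([390,280]),3,.35,0,130,150)])
cv2.imwrite('pics/o33.png',A[:,:,::-1])
it=[((.59,.086,1.5735),(.068,.038),.04,.074),((.59,-.005,1.5735),(.07,.038),.04,.074),((.59,-.2,1.5735),(.07,.04),.04,.074),((.5925,-.30,1.5735),(.07,.038),.04,.072)]
ov('o34a.png',it,'scene',(165,225),(195,135),4); ov('o34b.png',it,'side',(290,210),(210,135),3.8)
print(manip.read_state()['t'])
```

```text
40.6833
```

View pics/o33.png

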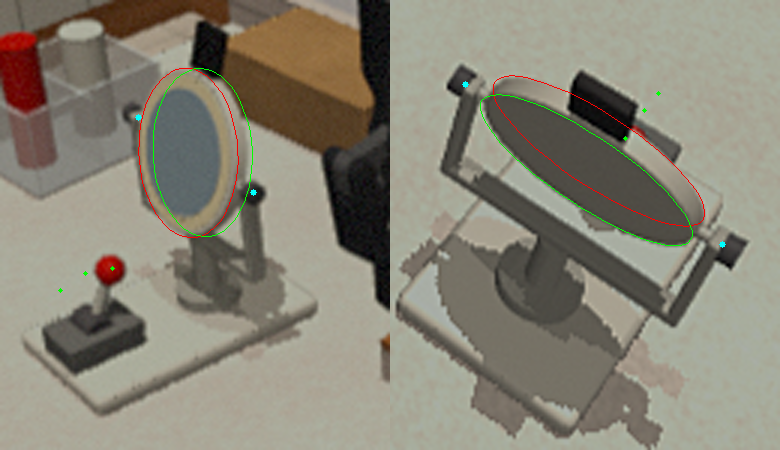

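View pics/o34a.png

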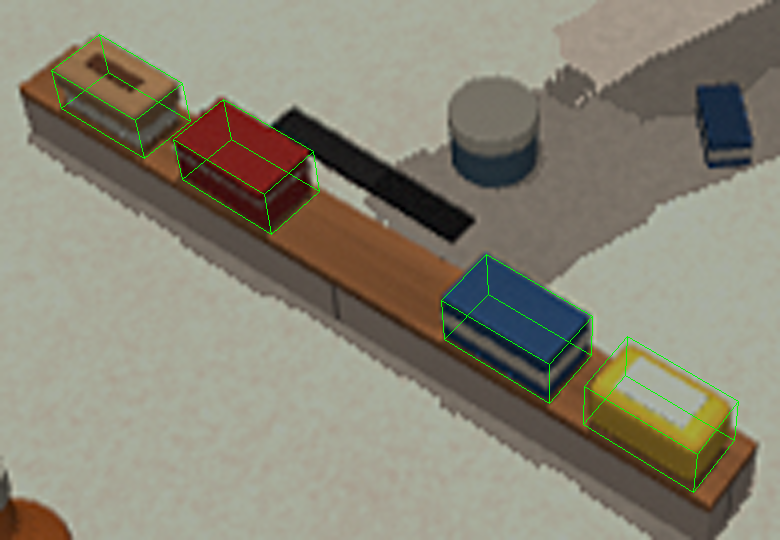

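View pics/o34b.png

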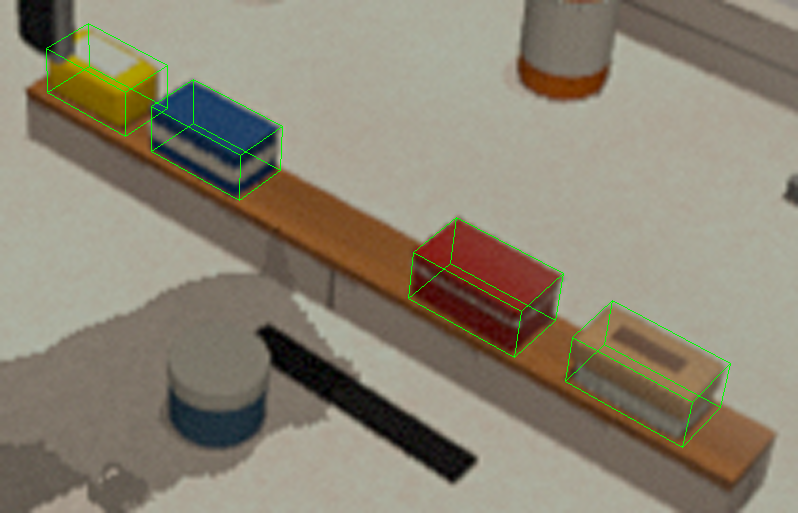

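The overlays agree: tilt is about 0.35, swivel about 0, the switch is at the on position, and all four items are on the ledge. Handing in.

Run:
```python
from h import *
print(manip.close_job())
snap('scene','end.png')
```

```text
the job is handed in; nothing more can be done
None
the job is handed in; nothing more can be done
```

I handed the job in at about 41 s of the 210 s allowed. The yellow soap, full-size soap carton, soap tin and nail brush are up on the ledge, and the mirror and lamp switch are set.

- **Items:** Those four were the only ones present; I saw no green soap or pumice stone. The smaller blue carton is a look-alike, so I left it on the counter.
- **Positions on the ledge:** In the last pictures the soap, carton and tin measured within about 1 mm of the middle line when both cameras were used. I checked the brush only by overlay, and it matched to within about 3 mm. All four sit inside the lengthwise limit.
- **Angles:** The carton and tin measured within 0.03 rad of the ledge's line. The yellow soap read about 0.09 rad off. That fit is poor because the soap is rounded, and the side camera's own reading of it was useless since the gripper partly hid it. The scene and wrist pictures show it in line.
- **Mirror and switch:** Overlays in both views match swivel 0 and a lean of about 0.35 rad. The switch was pushed to its stop (25 N), and its tip sits where the on position should be.
- **Jar and comb:** The arm never touched them, and they show no sign of having moved.

**First pinch:** The first pinch on the mirror tab closed on nothing, because the fingertips really sit about 26 mm above the reported tool position. I corrected for that, and every later grip held. I noticed neither the possible knock nor the grip slackening.

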